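# Pack the bottle case and shut it

## Robot

A 6-joint arm with a two-finger parallel gripper is mounted at the origin on a cart in front of the work surface, level with it; the furniture and walls round the work are solid. World frame = base frame: x ahead of the robot, y to its left, z up, the work surface at z = 0. Lengths are in mm, angles in rad, forces in N, time in s.
With the tool pointing down it reaches from about 350 to 975 mm from the base axis. Payload 7.1 kg.
Tool frame: the origin (TCP) lies between the finger pads; the fingertips stand 22 mm ahead of it and the grasp point (between the pads) lies 3 mm ahead of it; x points along the fingers, z is the direction in which the jaws open and shut, and the axes are right-handed (so a half turn about x gives the same grasp; the last joint's range is limited). The gripper opens to 88 mm and grips with 3 to 60 N. Pads are 20 mm wide; open, the fingers measure 115 mm over their backs; the gripper's body (75 mm by 178 mm) begins 61 mm behind the grasp point.
Start: joints at [1.105, 0.423, 1.63, -0, 1.089, -0.019], TCP at [270.019, 563.644, 244.675] pointing down, gripper open.
Joint ranges: [-3, 3], [-0.9, 2.11], [0.09, 2.58], [-1.31, 4.45], [0.11, 2.69], [-2.54, 2.54]. Speed limits (rad/s): [2.39, 2.39, 3.01, 3.14, 3.14, 3.14].

## Interface

Orientations are given as a rotation vector (axis times angle).
In Python, from workcell import ctrl gives the robot as it stands.
- The arm moves only by the shell command python3 -m creep 'ROWS'. ROWS is JSON, one flat list of numbers, 7 for each row, row after row: the opening, from 0 (shut) to 1 (fully open), then the shift along the tool's x, y, z as a fraction of full scale, then the turn, a rotation vector about the tool's x, y, z as a fraction of full scale. In form: [hand, dx, dy, dz, wx, wy, wz, hand, dx, dy, dz, wx, wy, wz, ...]. A call has 1 to 8 rows; each row is the pose to reach, as a shift and turn from the pose commanded when the call began, along the tool's axes at that moment; what a row does not reach only later rows make up. Full scale, the value 1, is 1000 mm for a shift and 30 degrees for a turn. A row lasts 1/8 s, in which the tool goes at most 62.5 mm and 10.7 degrees, less where a joint would pass 70% of its speed; a pose out of reach is approached as far as the arm can. A call with a number of a shift or a turn outside -1 to 1 is refused whole. A call with a gripper value outside its range is refused whole. The fingers move at their own pace and stop on an object; the grip force is fixed at half the most. Time passes only in rows, so rows that repeat a pose let the fingers close. It gives the time, the measured TCP pose, the force and the opening at its end, in the units of the state.
- ctrl.get_obs(): the state, without advancing time (a new reading comes with each control period).
- ctrl.get_image(name): name is "side" or "top"; returns a dict with "frame" (384x512x3 uint8, red, green, blue), "intrinsics" (3x3 intrinsics, pixels), "position" and "orientation" of the camera in the world. Camera axes: x right, y down, z forward; pixel columns grow to the right and rows downward; lengths in mm; the calibration is good to about 2 mm. A picture is of the moment at which its call begins. There is no depth.
- ctrl.close_job(): hands the job in, once; it reports no verdict.
The state is a dict: "t": time; "qpos": joint angles; "qvel": joint speeds; "joint_torque": joint torques, N m; "ee_pos": TCP position; "orientation": TCP orientation; "ft_force": force on the tool from outside, world axes, zero at the start; "moment": the same for the moment, N m; "width": finger opening in mm.
Only numpy, scipy, OpenCV 4.12 (cv2) and the standard library are available. Lean on these libraries where they do the work, as an engineer would, in place of code of your own. Each camera call takes 0.05 s, during which the arm holds its last target.

## Task

Pack the grey bottle case for dispatch. Raise its lid by the bar handle and push the red knob of the folding stay back past straight, so that the lid is locked and stays up unaided; then stand every orange-capped bottle that is on the table in a black seat of its own in the case and press each one down until its seat is fully home, or the lid will not shut over it. When all are home, pull the knob forward to free the stay and lower the lid until it is fully shut, without letting it slam, and leave the purple- and green-capped bottles where they are.

Things in the scene. Friction and masses are not known exactly. Their poses are not given: they have to be found in the camera images.
- case: grey bottle case with aluminium edges, fixed to the table: 180 mm deep (x), 296 mm wide (y), walls 135 mm high and 6 mm thick; origin at the centre of its underside on the table. Its own -x side is the front (two undone latches, lid handle), +y is its left end, where the folding stay sits on the outside
- lid_hinge (a point): middle of the lid's hinge line, at the top back edge of the case, 135 mm above the table; the line runs along the case's y axis
- lid_handle (a point): middle of the black round bar handle on the lid: 12 mm diameter, 108 mm long along the case's y, carried 40 mm clear in front of the lid's front edge (220 mm from the hinge line, 6 mm above the lid's underside). It moves with the lid
- lid (a joint): lid angle in rad: 0 shut, about 1.45 when the stay is locked. The flat lid (0.55 kg, 12 mm thick) has a slightly stiff hinge that holds it only when nearly upright (above about 1.2 rad); lower down it falls shut, so let go of it at 1.3 or so. The handle bar may turn in a light pinch while the lid swings
- stay_knob (a point): middle of the red knob on the stay's knuckle: cylinder of 18 mm diameter, 36 mm long along the case's y; this point is 56 mm outside the case's left face. Lid shut, it hangs in front and low; lid at 1.33 rad, it stands about 60 mm ahead of the hinge line, 57 mm above the case's rim. Locked by pushing it backwards (case +x, about 3 N) to about 20 mm ahead of the hinge line, 52 mm above the rim
- stay_upper (a joint): knuckle of the folding stay (two equal 78 mm steel bars, case's left side to lid's left edge), rad: 0 folded (lid shut), 2.00 straight, 2.25 locked past straight, where it stops hard. Pushing the knob back about 40 mm with the lid at 1.33 takes it past straight and the lid to 1.45; pulling the knob 40 mm forward again frees it, lid back at about 1.33 and still held by its hinge; much farther and the lid falls
- seat_1_floor (a point): centre of the floor of the left push-down seat: a round black cup, 82 mm inside diameter, 25 mm deep, on which a bottle stands. As found its rim is 14 mm proud of the white deck and this point 25 mm above the table; fully down the rim is flush with the deck (36 mm above the table), this point at 11 mm and the bottle's cap top at 129 mm, just under the case's rim
- seat_1 (a joint): how far the left seat is pushed down, m: 0 proud, 0.014 fully down. It is stiff: a bottle's own weight does not move it; it takes about 9 N, slowly (some 3 N more at 20 mm/s), and it stays where it is left
- seat_2_floor (a point): centre of the floor of the middle push-down seat: a round black cup, 82 mm inside diameter, 25 mm deep, on which a bottle stands. As found its rim is 14 mm proud of the white deck and this point 25 mm above the table; fully down the rim is flush with the deck (36 mm above the table), this point at 11 mm and the bottle's cap top at 129 mm, just under the case's rim
- seat_2 (a joint): how far the middle seat is pushed down, m: 0 proud, 0.014 fully down. It is stiff: a bottle's own weight does not move it; it takes about 9 N, slowly (some 3 N more at 20 mm/s), and it stays where it is left
- seat_3_floor (a point): centre of the floor of the right push-down seat: a round black cup, 82 mm inside diameter, 25 mm deep, on which a bottle stands. As found its rim is 14 mm proud of the white deck and this point 25 mm above the table; fully down the rim is flush with the deck (36 mm above the table), this point at 11 mm and the bottle's cap top at 129 mm, just under the case's rim
- seat_3 (a joint): how far the right seat is pushed down, m: 0 proud, 0.014 fully down. It is stiff: a bottle's own weight does not move it; it takes about 9 N, slowly (some 3 N more at 20 mm/s), and it stays where it is left
- orange_a_mid (a point): centre (half-way up) of a brown bottle with an orange screw cap, standing upright; body 68 mm diameter, 118 mm tall in all, about 0.27 kg, weight low; cap 43 mm diameter, its side 16 mm high, its top 59 mm above this point (the shoulder rises to the cap's foot, 45 mm above this point); the point's z axis is the bottle's axis. May be absent
- orange_b_mid (a point): centre (half-way up) of a brown bottle with an orange screw cap, standing upright; body 68 mm diameter, 118 mm tall in all, about 0.27 kg, weight low; cap 43 mm diameter, its side 16 mm high, its top 59 mm above this point (the shoulder rises to the cap's foot, 45 mm above this point); the point's z axis is the bottle's axis. May be absent
- orange_c_mid (a point): centre (half-way up) of a brown bottle with an orange screw cap, standing upright; body 68 mm diameter, 118 mm tall in all, about 0.27 kg, weight low; cap 43 mm diameter, its side 16 mm high, its top 59 mm above this point (the shoulder rises to the cap's foot, 45 mm above this point); the point's z axis is the bottle's axis. May be absent
- purple_mid (a point): centre (half-way up) of a brown bottle with a purple screw cap, standing upright; body 68 mm diameter, 118 mm tall in all, about 0.27 kg, weight low; cap 43 mm diameter, its side 16 mm high, its top 59 mm above this point (the shoulder rises to the cap's foot, 45 mm above this point); the point's z axis is the bottle's axis. Not to be packed
- green_mid (a point): centre (half-way up) of a brown bottle with a green screw cap, standing upright; body 68 mm diameter, 118 mm tall in all, about 0.27 kg, weight low; cap 43 mm diameter, its side 16 mm high, its top 59 mm above this point (the shoulder rises to the cap's foot, 45 mm above this point); the point's z axis is the bottle's axis. Not to be packed
There are look-alikes about, which are no part of the job. Leave any yellow look-alike of the part that bears orange_b_mid alone.

How it is judged:
By the outcome, as a careful person would: the job done as asked, in the order asked, and still so for the second after the job is handed in, with the robot touching nothing.
Of orange_a, orange_b, orange_c only 2 to 3 are there at a start; the rules pass over those that are not, and their reading is None.
At some moment in a run one of orange_a, orange_b, orange_c may be knocked a few centimetres aside while the robot is not near it.
It also fails if it takes over 208 s, if anything falls off the work surface, if the arm or the gripper's body presses on something with over 40 N, if the wrist force passes 120 N, or if a joint passes its speed limit or range.

## Working session

There is one attempt and no reset: what is moved stays moved. The work goes in short steps, Python scripts to look and compute and a shell command to move; the robot and the scene stay as the last step left them, time stands still between calls to the robot, and variables do not carry over. Pictures are saved under pics/ and viewed, and the job is handed in when it is done.

```bash
mkdir -p pics; ls
cat > h.py <<'E'
import numpy as np, cv2
from scipy.spatial.transform import Rotation as R
from workcell import ctrl
def snap(name,fn,crop=None,scale=1):
    im=ctrl.get_image(name); f=im["frame"][:,:,::-1]
    np.save('pics/'+fn+'.npy',f)
    if crop: x0,y0,x1,y1=crop; f=f[y0:y1,x0:x1]
    if scale!=1: f=cv2.resize(f,None,fx=scale,fy=scale,interpolation=cv2.INTER_CUBIC)
    cv2.imwrite('pics/'+fn+'.png',f); return im
def cam(name):
    im=ctrl.get_image(name); return im
def Rm(o):
    o=np.array(o,float)
    return o if o.shape==(3,3) else (R.from_rotvec(o).as_matrix() if o.size==3 else R.from_quat(o).as_matrix())
def ray(im,u,v):
    d=np.linalg.inv(im["intrinsics"])@np.array([u,v,1.]); return np.array(im["position"]),Rm(im["orientation"])@d
def atz(im,u,v,z):
    p,d=ray(im,u,v); return p+d*(z-p[2])/d[2]
def proj(im,P):
    c=Rm(im["orientation"]).T@(np.array(P,float)-np.array(im["position"])); q=np.array(im["intrinsics"])@c; return q[:2]/q[2]
def st():
    o=ctrl.get_obs(); print({k:np.round(o[k],3).tolist() for k in ("t","qpos","ee_pos","orientation","ft_force","width")}); return o
def loc(target):
    o=ctrl.get_obs(); return Rm(o["orientation"]).T@(np.array(target,float)-np.array(o["ee_pos"]))/1000
E
python3 - <<'E'
from h import *
for n in("side","top"):
    im=snap(n,n+"0",scale=1.5); print(n,im["position"],im["orientation"],im["intrinsics"])
o=st(); print(Rm(o["orientation"]))
E
```

```text
pics
side [ 337.46019575 -639.06425374 1280.49515888] [-2.52383057  0.34026247 -0.1008495 ] [[478.34380292   0.         257.16453214]
 [  0.         478.34380292 192.70393748]
 [  0.           0.           1.        ]]
top [ 452.15057444  148.02630416 1150.22648372] [-2.19595194  2.1673417  -0.14096238] [[364.04026685   0.         252.0001148 ]
 [  0.         364.04026685 190.33975378]
 [  0.           0.           1.        ]]
{'t': 0.1, 'qpos': [1.105, 0.424, 1.631, -0.0, 1.089, -0.019], 'ee_pos': [269.819, 563.214, 243.971], 'orientation': [-0.875, 1.389, 0.874], 'ft_force': [-0.504, -1.402, 0.789], 'width': 87.692}
[[-6.39461919e-04 -9.01820833e-01  4.32109682e-01]
 [-1.27737043e-03  4.32110154e-01  9.01819928e-01]
 [-9.99998980e-01  2.47153698e-05 -1.42827726e-03]]
```

View pics/side0.png

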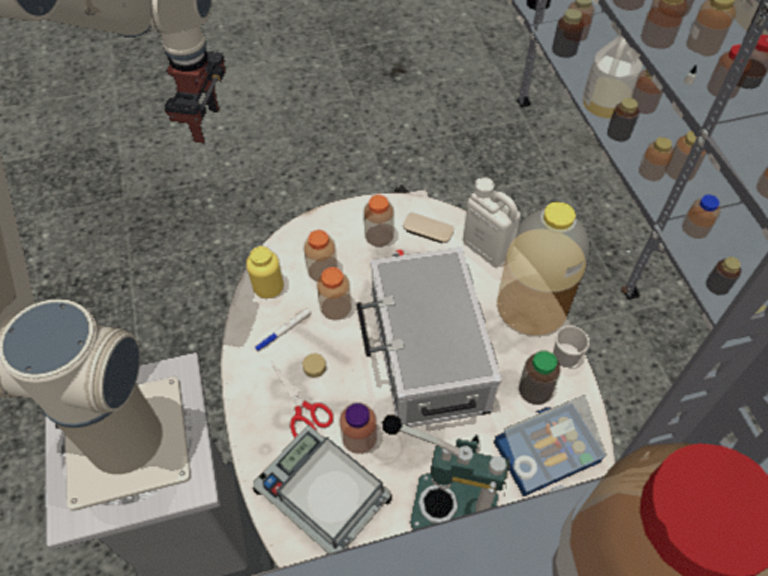

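View pics/top0.png

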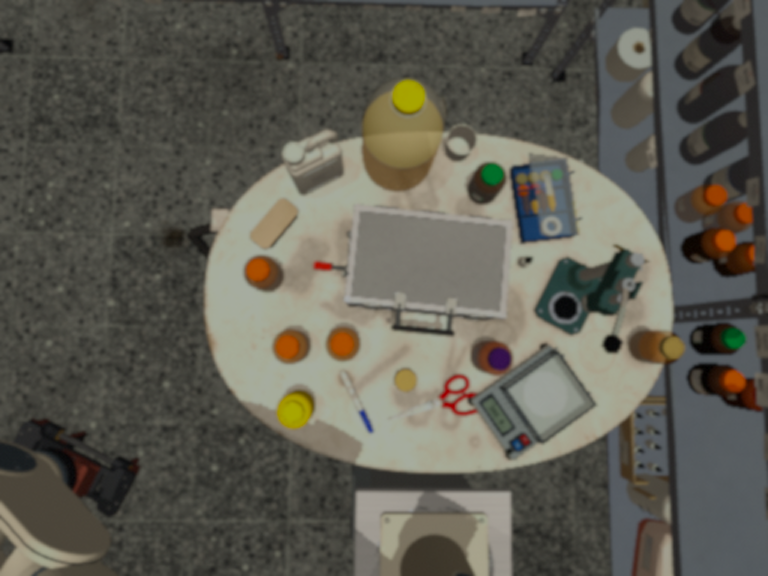

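The side and top views agree. In the top picture (1.5x), the orange caps on the table are at (259,271), (290,346) and (343,343). The yellow look-alike is at (294,410), purple at (498,358), green at (491,174), and the orange caps on the shelf at right are off the table. The case is at (430,262), the handle at (423,328) and the red knob at (323,266). Next I'll take close crops.

Run:
```python
import cv2,numpy as np
f=np.load('pics/top0.npy'); g=f[130:260,140:350]; cv2.imwrite('pics/top0c.png',cv2.resize(g,None,fx=3.8,fy=3.8,interpolation=cv2.INTER_CUBIC))
f=np.load('pics/side0.npy'); g=f[120:290,150:350]; cv2.imwrite('pics/side0c.png',cv2.resize(g,None,fx=3.5,fy=3.5,interpolation=cv2.INTER_CUBIC))
```

```text
(no output)
```

View pics/top0c.png

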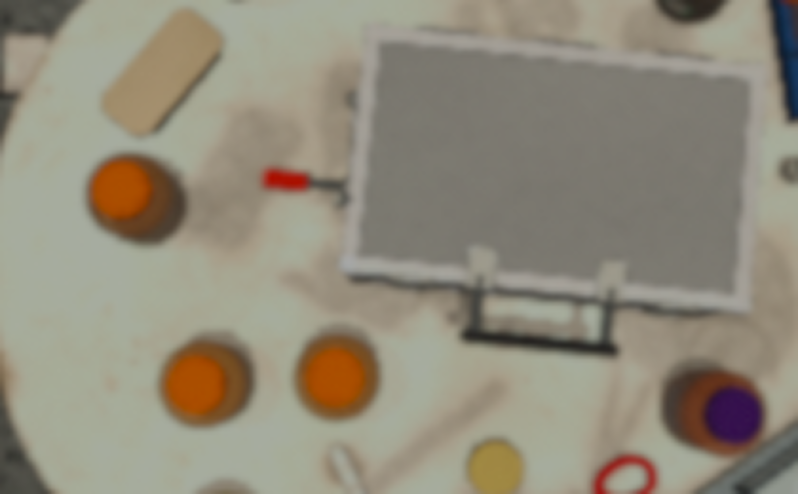

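View pics/side0c.png

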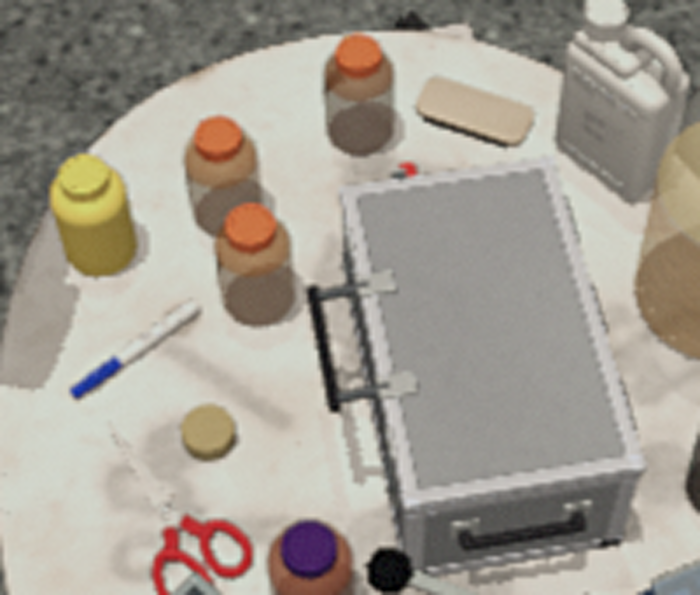

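Run:
```python
from h import *
im=cam("top")
px=lambda x,y:(140+x/3.8-.37,130+y/3.8-.37)
for n,x,y in [("TL",368,25),("TR",762,62),("BR",747,310),("BL",343,272)]: print(n,atz(im,*px(x,y),147).round(1))
for n,x,y in [("h1",464,336),("h2",614,350)]: print(n,atz(im,*px(x,y),141).round(1))
im2=cam("side")
ps=lambda x,y:(150+x/3.5-.36,120+y/3.5-.36)
for n,x,y in [("TL",548,157),("TR",643,468),("BR",405,505),("BL",343,190)]: print(n,atz(im2,*ps(x,y),147).round(1))
for n,x,y in [("h1",313,290),("h2",335,408)]: print(n,atz(im2,*ps(x,y),141).round(1))
for n,x,y in [("o1",120,190),("o2",195,385),("o3",335,378),("purple",734,415)]: print(n,atz(im,*px(x,y),118).round(1))
for n,x,y in [("o1",358,50),("o2",218,133),("o3",250,222)]: print(n,atz(im2,*ps(x,y),118).round(1))
# triangulate knob
a,d=ray(im,*px(286,180)); 
for z in(20,40,60,80): print(z,atz(im,*px(286,180),z).round(1),atz(im2,*ps(407,170),z).round(1))
```

```text
TL [707.4 166.9 147. ]
TR [ 684.8 -126.2  147. ]
BR [ 500.3 -112.8  147. ]
BL [524.1 182.1 147. ]
h1 [479.   93.4 141. ]
h2 [470.1 -16.3 141. ]
TL [706.2 166.  147. ]
TR [ 680.7 -133.5  147. ]
BR [ 499.4 -115.4  147. ]
BL [528.7 178.7 147. ]
h1 [480.7  91.8 141. ]
h2 [470.5 -18.7 141. ]
o1 [585.3 350.7 118. ]
o2 [441.  290.7 118. ]
o3 [447.4 187.6 118. ]
purple [ 423.4 -109.7  118. ]
o1 [587.3 350.3 118. ]
o2 [442.9 289.7 118. ]
o3 [448.6 187.9 118. ]
20 [608.3 234.6  20. ] [614.3 276.9  20. ]
40 [605.6 233.   40. ] [609.9 262.4  40. ]
60 [602.8 231.5  60. ] [605.5 247.8  60. ]
80 [600. 230.  80.] [601.1 233.3  80. ]
```

The caps triangulate consistently from both cameras at z=118, and the handle and corners agree too. The case centre is about (604,26), with its y axis turned about -0.086 rad. I'll write a planner that turns target poses into row units.

```bash
cat >> h.py <<'E'
YAW=-0.086; C=np.array([604.,25.7]); CX=np.array([np.cos(YAW),np.sin(YAW)]); CY=np.array([-np.sin(YAW),np.cos(YAW)])
def case(x,y,z): 
    p=C+CX*x+CY*y; return np.array([p[0],p[1],z])
def down(jy):  # tool down, jaw (z tool) at world heading jy rad
    z=np.array([np.cos(jy),np.sin(jy),0]); x=np.array([0,0,-1.]); return np.column_stack([x,np.cross(z,x),z])
def plan(pos,Rt=None):
    o=ctrl.get_obs(); R0=Rm(o["orientation"]); d=R0.T@(np.array(pos)-np.array(o["ee_pos"]))/1000
    w=np.zeros(3) if Rt is None else R.from_matrix(R0.T@Rt).as_rotvec()/np.radians(30)
    print(np.round(pos,1),"->",np.round(d,4).tolist(),np.round(w,3).tolist())
def hpos(th,off=3): # TCP for lid handle at angle, tool down
    c,s=np.cos(th),np.sin(th); p=case(90-220*c+6*s,0,135+220*s+6*c); p[2]+=off; return p
E
python3 - <<'E'
from h import *
H=hpos(0); print(H); plan([H[0],H[1],260],down(YAW))
E
```

```text
[474.48044378  36.86622388 144.        ]
[474.5  36.9 260. ] -> [-0.0154, -0.412, -0.3865] [2.311, -0.001, 0.001]
```

```bash
python3 -m creep '[0.4,-0.02,-0.04,-0.04,0.33,0,0, 0.4,-0.02,-0.08,-0.08,0.66,0,0, 0.4,-0.02,-0.12,-0.12,1,0,0, 0.4,-0.02,-0.16,-0.16,1,0,0, 0.4,-0.02,-0.2,-0.2,1,0,0, 0.4,-0.02,-0.24,-0.23,1,0,0, 0.4,-0.02,-0.24,-0.23,1,0,0]'
python3 - <<'E'
from h import *
H=hpos(0); plan([H[0],H[1],260],down(YAW))
E
```

```text
t: 1.08
ee_pos: [388.0, 250.1, 264.8]
orientation: [-0.467, 1.52, 0.467]
ft_force: [0.1, -0.4, 0.0]
width: 34.7
[474.5  36.9 260. ] -> [0.0048, -0.225, -0.0481] [1.302, 0.0, 0.001]
```

```bash
python3 -m creep '[0.4,0,-0.05,-0.01,0.33,0,0, 0.4,0,-0.1,-0.02,0.66,0,0, 0.4,0.005,-0.15,-0.035,1,0,0, 0.4,0.005,-0.2,-0.048,1,0,0, 0.4,0.005,-0.225,-0.048,1,0,0, 0.4,0.005,-0.225,-0.048,1,0,0]'
python3 - <<'E'
from h import *
H=hpos(0); plan([H[0],H[1],200],down(YAW))
E
```

```text
t: 1.82
ee_pos: [475.3, 39.5, 259.6]
orientation: [-0.059, 1.57, 0.059]
ft_force: [-1.0, -0.0, -0.3]
width: 35.0
[474.5  36.9 200. ] -> [0.0596, -0.0026, -0.0011] [0.307, 0.0, -0.0]
```

```bash
python3 -m creep '[0.4,0.03,-0.002,-0.001,0.307,0,0, 0.4,0.06,-0.002,-0.001,0.307,0,0, 0.4,0.09,-0.002,-0.001,0.307,0,0, 0.4,0.115,-0.002,-0.001,0.307,0,0, 0.4,0.115,-0.002,-0.001,0.307,0,0]'
python3 - <<'E'
from h import *
snap("side","s1",(200,150,360,270),4.5); snap("top","t1",(190,150,350,270),4.5); H=hpos(0); plan(H,down(YAW))
E
```

```text
t: 2.45
ee_pos: [472.0, 39.1, 143.2]
orientation: [0.065, 1.574, -0.065]
ft_force: [0.4, -0.2, -0.0]
width: 35.2
[474.5  36.9 144. ] -> [0.0011, -0.0018, 0.0009] [0.006, -0.0, -0.0]
```

View pics/s1.png

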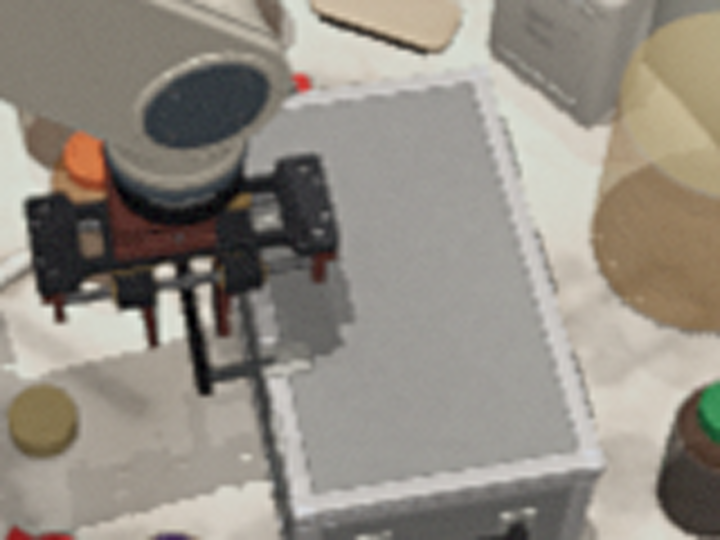

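The crop shows the fingers straddling the bar, at about (195,320), clear of the lid edge. Closing now.

```bash
python3 -m creep '[0,0.001,-0.002,0.001,0,0,0, 0,0.001,-0.002,0.001,0,0,0, 0,0.001,-0.002,0.001,0,0,0, 0,0.001,-0.002,0.001,0,0,0, 0,0.001,-0.002,0.001,0,0,0]'
python3 - <<'E'
from h import *
p0=np.array(ctrl.get_obs()["ee_pos"]); h0=hpos(0)
for th in np.arange(.1,1.36,.1).tolist()+[1.33]:
    d=hpos(th)-h0; print(round(th,2)); plan(p0+d,down(YAW))
E
```

```text
t: 3.18
ee_pos: [475.2, 35.5, 144.3]
orientation: [0.066, 1.568, -0.066]
ft_force: [-0.5, -0.0, 6.0]
width: 11.3
0.1
[476.9  35.4 166.2] -> [-0.0219, 0.0, 0.0017] [0.003, 0.003, -0.0]
0.2
[480.7  35.1 187.9] -> [-0.0436, -0.0, 0.0056] [0.003, 0.003, -0.0]
0.3
[486.7  34.5 209. ] -> [-0.0647, -0.0, 0.0117] [0.003, 0.003, -0.0]
0.4
[494.8  33.8 229.5] -> [-0.0852, -0.0, 0.0198] [0.003, 0.003, -0.0]
0.5
[504.9  33.  249. ] -> [-0.1047, -0.0, 0.0299] [0.003, 0.003, -0.0]
0.6
[516.8  31.9 267.4] -> [-0.1231, -0.0001, 0.042] [0.003, 0.003, -0.0]
0.7
[530.6  30.8 284.6] -> [-0.1402, -0.0001, 0.0558] [0.003, 0.003, -0.0]
0.8
[545.9  29.4 300.3] -> [-0.1559, -0.0001, 0.0712] [0.003, 0.003, -0.0]
0.9
[562.8  28.  314.3] -> [-0.1699, -0.0001, 0.0882] [0.003, 0.003, -0.0]
1.0
[581.   26.4 326.6] -> [-0.1822, -0.0002, 0.1064] [0.003, 0.003, -0.0]
1.1
[600.3  24.7 337.1] -> [-0.1926, -0.0002, 0.1258] [0.003, 0.003, -0.0]
1.2
[620.5  23.  345.5] -> [-0.201, -0.0002, 0.1461] [0.003, 0.003, -0.0]
1.3
[641.5  21.2 351.9] -> [-0.2074, -0.0003, 0.1672] [0.003, 0.003, -0.0]
1.33
[647.9  20.6 353.3] -> [-0.2089, -0.0003, 0.1736] [0.003, 0.003, -0.0]
```

```bash
python3 -m creep '[0,-0.011,0,0.0005,0,0,0, 0,-0.022,0,0.0017,0,0,0, 0,-0.033,0,0.0034,0,0,0, 0,-0.0436,0,0.0056,0,0,0, 0,-0.054,0,0.0085,0,0,0, 0,-0.0647,0,0.0117,0,0,0, 0,-0.075,0,0.0156,0,0,0, 0,-0.0852,0,0.0198,0,0,0]'
python3 - <<'E'
from h import *
a=hpos(.4)
for th in np.arange(.45,.81,.05): print((hpos(th)-a).round(1)@np.array([CX[0],CX[1],0]),(hpos(th)-a)[2].round(1))
E
```

```text
t: 4.18
ee_pos: [493.7, 33.9, 229.2]
orientation: [0.066, 1.572, -0.066]
ft_force: [1.8, -1.9, -5.4]
width: 11.4
4.816618149411247 9.9
10.139977841128117 19.5
15.861859244300526 28.9
22.081892786792352 38.0
28.8086678715898 46.7
35.933964667842794 55.1
43.45778317555131 63.2
51.28908236983769 70.8
```

```bash
python3 -m creep '[0,-0.0099,0,0.0048,0,0,0, 0,-0.0195,0,0.0101,0,0,0, 0,-0.0289,0,0.0159,0,0,0, 0,-0.038,0,0.0221,0,0,0, 0,-0.0467,0,0.0288,0,0,0, 0,-0.0551,0,0.0359,0,0,0, 0,-0.0632,0,0.0435,0,0,0, 0,-0.0708,0,0.0513,0,0,0]'
python3 - <<'E'
from h import *
snap("side","s2"); a=hpos(.8)
for th in [.87,.94,1.0,1.07,1.14,1.2,1.27,1.33]: print(th,(hpos(th)-a).round(1)@np.array([CX[0],CX[1],0]),(hpos(th)-a)[2].round(1))
E
```

```text
t: 5.18
ee_pos: [542.0, 29.6, 300.6]
orientation: [0.065, 1.578, -0.066]
ft_force: [-17.4, -0.8, 11.6]
width: 11.4
0.87 11.742654089936465 10.0
0.94 24.09168015004244 19.2
1.0 35.12833184194552 26.4
1.07 48.581882011540415 33.9
1.14 62.533584320454736 40.4
1.2 74.8740209775745 45.2
1.27 89.53172568452223 49.9
1.33 102.37890388394761 53.1
```

View pics/s2.png

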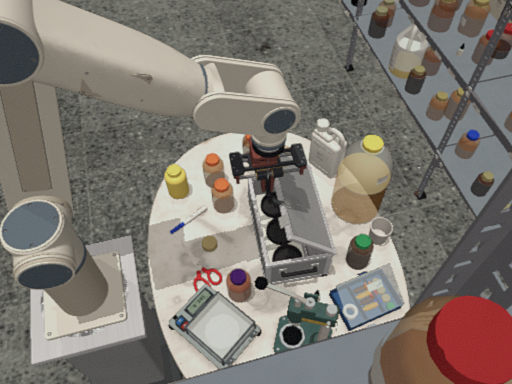

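The lid is about 0.8 rad up and the three black seats show at (270,205), (280,232) and (288,255). The force is radially outward, so my path is about 3 mm tight. I'll add that.

```bash
python3 -m creep '[0,-0.002,0,-0.003,0,0,0, 0,-0.012,0,0.009,0,0,0, 0,-0.021,0,0.021,0,0,0, 0,-0.0285,0,0.032,0,0,0, 0,-0.036,0,0.0455,0,0,0, 0,-0.0425,0,0.0595,0,0,0, 0,-0.0425,0,0.0595,0,0,0]'
python3 - <<'E'
from h import *
snap("side","s3"); plan(hpos(1.33)+[-3.3,0,2.5],down(YAW))
E
```

```text
t: 6.1
ee_pos: [606.8, 23.9, 345.2]
orientation: [0.065, 1.566, -0.067]
ft_force: [-5.6, -4.1, 7.8]
width: 11.3
[643.9  22.  355.6] -> [-0.0104, 0.0012, 0.0375] [0.004, 0.007, 0.002]
```

View pics/s3.png

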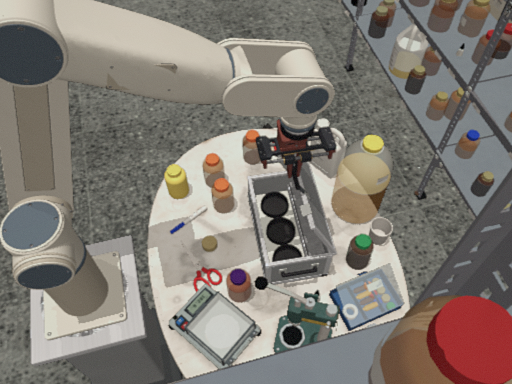

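```bash
python3 -m creep '[0,-0.004,0,0.012,0,0,0, 0,-0.007,0,0.025,0,0,0, 0,-0.009,0,0.038,0,0,0, 0,-0.009,0,0.038,0,0,0]'
python3 - <<'E'
from h import *
snap("side","s4",(200,80,400,300),2.7);snap("top","t4",(150,80,350,280),3)
E
```

```text
t: 6.65
ee_pos: [645.9, 20.4, 356.8]
orientation: [0.065, 1.561, -0.067]
ft_force: [-4.3, -5.5, 17.4]
width: 11.4
```

View pics/s4.png

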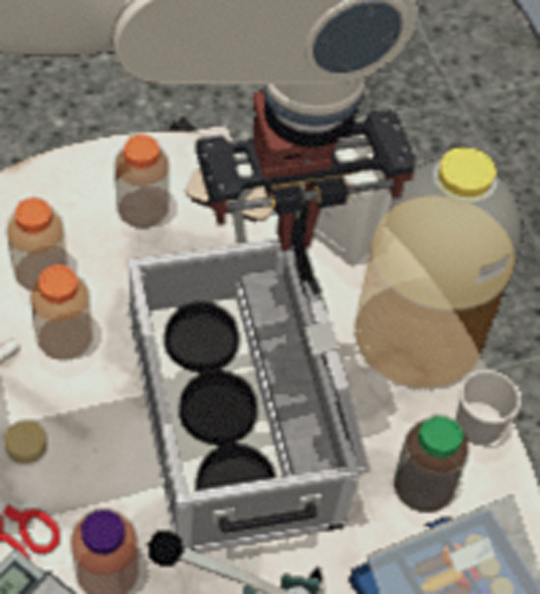

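View pics/t4.png

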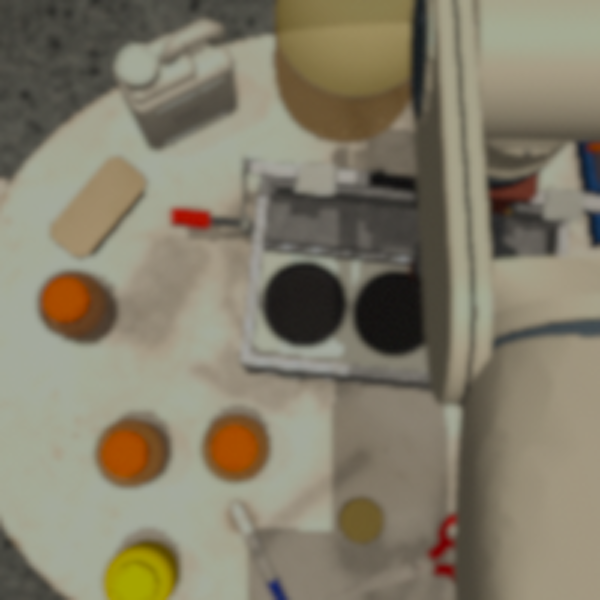

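The lid is at about 1.33, and in the top crop the red knob is at (190,217). I'll release, rise, and check that the lid holds.

```bash
python3 -m creep '[0.4,0,0,0,0,0,0, 0.4,0,0,0,0,0,0, 0.4,-0.03,0,0,0,0,0, 0.4,-0.06,0,0,0,0,0, 0.4,-0.06,0,0,0,0,0]'
python3 - <<'E'
from h import *
im=snap("side","s5",(200,80,400,300),2.7);im=snap("top","t5",(180,100,300,190),6)
u,v=150+190/3-.3,80+217/3-.3
for z in (185,192,200): 
    p=atz(im,u,v,z); q=p[:2]-C; print(z,p.round(1),(q@CX-90).round(1),(q@CY).round(1))
E
```

```text
t: 7.38
ee_pos: [643.9, 21.8, 413.6]
orientation: [0.066, 1.565, -0.065]
ft_force: [0.4, 0.1, 0.6]
width: 35.3
185 [653.1 228.4 185. ] -58.5 206.2
192 [651.7 227.8 192. ] -59.9 205.5
200 [650.  227.2 200. ] -61.5 204.7
```

View pics/s5.png

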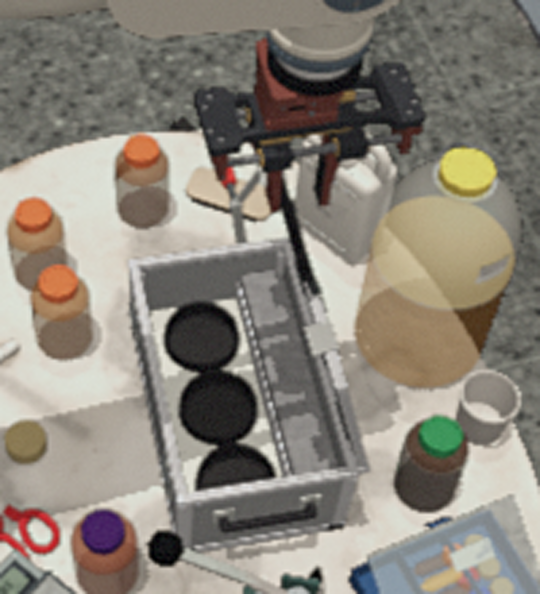

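View pics/t5.png

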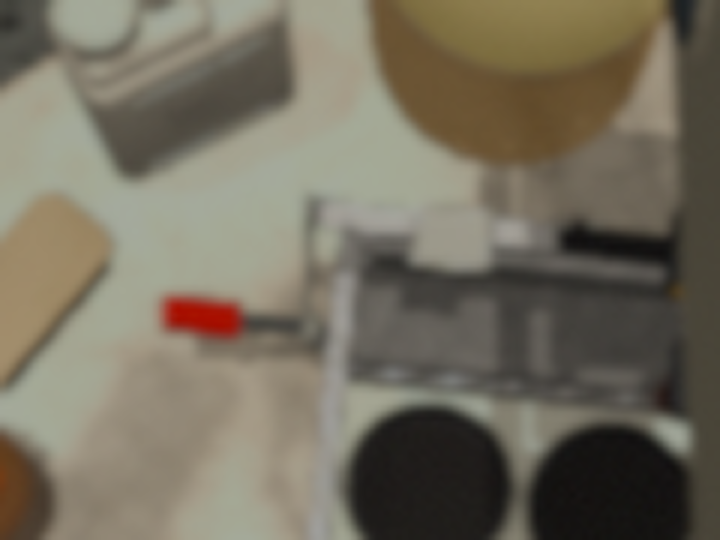

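The lid holds at about 1.33. The knob triangulates to the expected spot: 60 mm ahead of the hinge line, y 205. With the fingers shut I'll come down in front of the knob and push it back.

Run:
```python
from h import *
p=case(-15,204,413);plan(p,down(YAW));p=case(-15,204,204);plan(p,down(YAW))
```

```text
[606.6 230.2 413. ] -> [-0.0025, 0.2049, -0.0533] [0.004, -0.001, -0.0]
[606.6 230.2 204. ] -> [0.2065, 0.2048, -0.0532] [0.004, -0.001, -0.0]
```

```bash
python3 -m creep '[0,0,0.05,-0.015,0,0,0, 0,0,0.1,-0.03,0,0,0, 0,0,0.15,-0.045,0,0,0, 0,0,0.205,-0.053,0,0,0, 0,0.05,0.205,-0.053,0,0,0, 0,0.1,0.205,-0.053,0,0,0, 0,0.15,0.205,-0.053,0,0,0, 0,0.19,0.205,-0.053,0,0,0]'
python3 - <<'E'
from h import *
p=case(-15,204,204);plan(p,down(YAW));plan(case(47,204,200),down(YAW))
im=snap("side","s6",(200,80,400,300),2.7)
E
```

```text
t: 8.48
ee_pos: [605.2, 229.8, 217.2]
orientation: [0.065, 1.574, -0.067]
ft_force: [-0.2, 0.1, -0.8]
width: 0.4
[606.6 230.2 204. ] -> [0.0132, 0.0006, 0.0014] [0.004, -0.007, 0.003]
[668.3 224.9 200. ] -> [0.0169, 0.0005, 0.0634] [0.004, -0.007, 0.003]
```

View pics/s6.png

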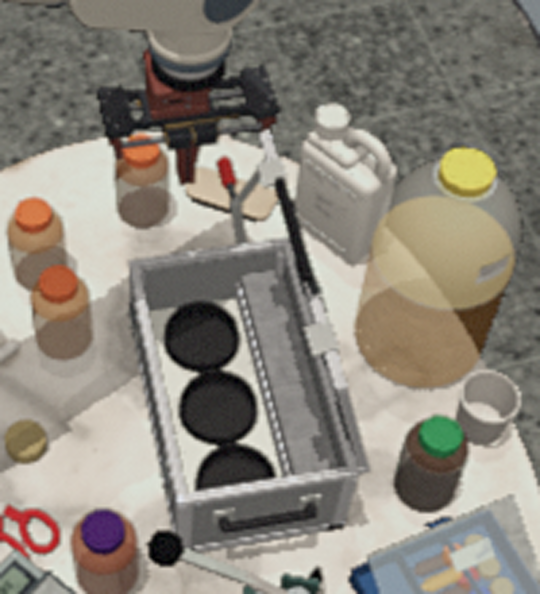

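```bash
python3 -m creep '[0,0.013,0,0.001,0,0,0, 0,0.013,0,0.012,0,0,0, 0,0.013,0,0.024,0,0,0, 0,0.013,0,0.034,0,0,0, 0,0.014,0,0.044,0,0,0, 0,0.015,0,0.054,0,0,0, 0,0.016,0,0.06,0,0,0, 0,0.016,0,0.06,0,0,0]'
python3 - <<'E'
from h import *
st()
im=snap("side","s7",(200,80,400,300),2.7);im=snap("top","t7",(180,100,300,190),6)
E
```

```text
t: 9.52
ee_pos: [667.2, 225.0, 204.8]
orientation: [0.066, 1.57, -0.066]
ft_force: [0.4, -0.3, 1.0]
width: 0.6
{'t': 9.525, 'qpos': [0.308, 0.58, 1.467, -0.0, 1.095, 0.393], 'ee_pos': [667.169, 224.975, 204.798], 'orientation': [0.066, 1.57, -0.066], 'ft_force': [0.425, -0.33, 0.975], 'width': 0.6}
```

View pics/s7.png

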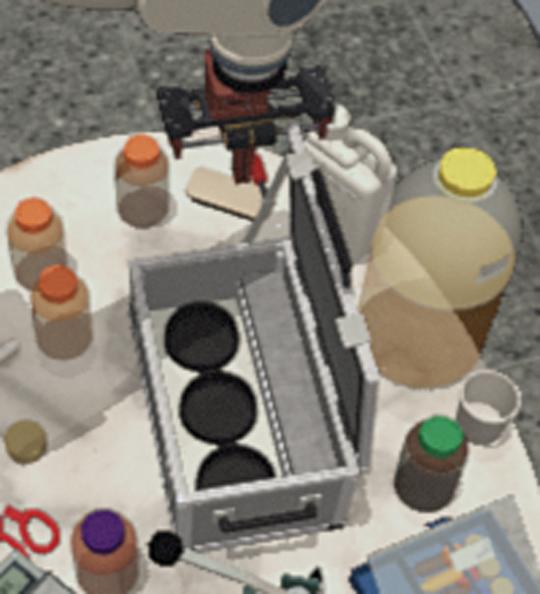

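View pics/t7.png

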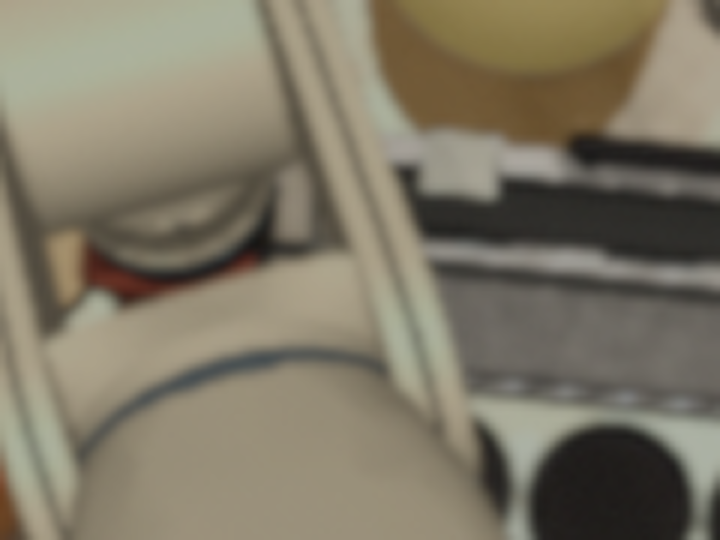

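The lid has swung further up and the force is near zero, so the stay has snapped over. I'll push a few mm more to feel for the hard stop.

```bash
python3 -m creep '[0,0,0,0.003,0,0,0, 0,0,0,0.005,0,0,0, 0,0,0,0.007,0,0,0, 0,0,0,0.007,0,0,0]'
```

```text
t: 10.12
ee_pos: [673.6, 224.5, 204.9]
orientation: [0.066, 1.57, -0.066]
ft_force: [-1.7, 0.5, -1.1]
width: 0.3
```

```bash
python3 -m creep '[0,0,0,0.003,0,0,0, 0,0,0,0.005,0,0,0, 0,0,0,0.005,0,0,0]';  python3 - <<'E'
from h import *
im=snap("side","s8",(240,80,360,180),6)
print(proj(im,case(90-20,204,187)),proj(im,case(90-20,186,187)),proj(im,case(90-20,222,187)))
E
```

```text
t: 10.5
ee_pos: [675.2, 224.4, 204.7]
orientation: [0.065, 1.578, -0.067]
ft_force: [-15.2, 0.4, 4.8]
width: 0.3
[296.43674196 142.70986058] [297.8105565  147.30495589] [295.08204141 138.17869724]
```

View pics/s8.png

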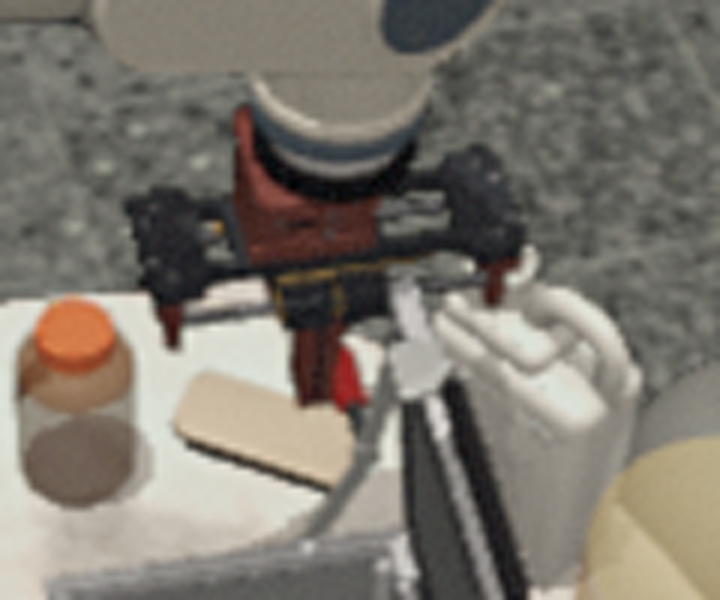

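That is the hard stop (15 N), and the knob sits at the predicted locked position in the image, crop (345,378). The stay is locked. I'll retreat and then look at everything.

```bash
python3 -m creep '[0,0,0,-0.04,0,0,0, 0,0,0,-0.09,0,0,0, 0,-0.05,0,-0.12,0,0,0, 1,-0.1,0,-0.15,0,0,0, 1,-0.1,0,-0.2,0,0,0, 1,-0.1,0,-0.25,0,0,0, 1,-0.1,0,-0.25,0,0,0]';  python3 - <<'E'
from h import *
im=snap("side","s9",scale=1.5);im=snap("top","t9",(130,90,350,270),3.6)
E
```

```text
t: 11.42
ee_pos: [427.5, 245.2, 306.0]
orientation: [0.065, 1.569, -0.064]
ft_force: [0.3, 0.4, 0.7]
width: 36.8
```

View pics/s9.png

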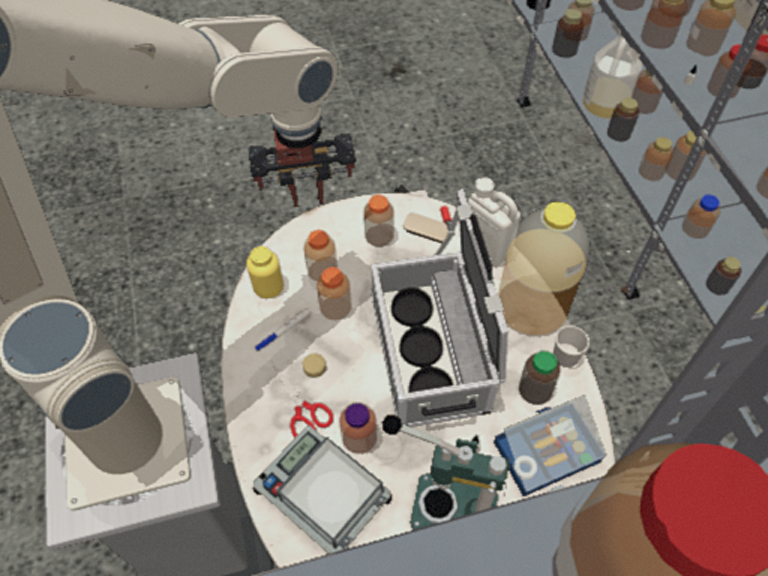

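View pics/t9.png

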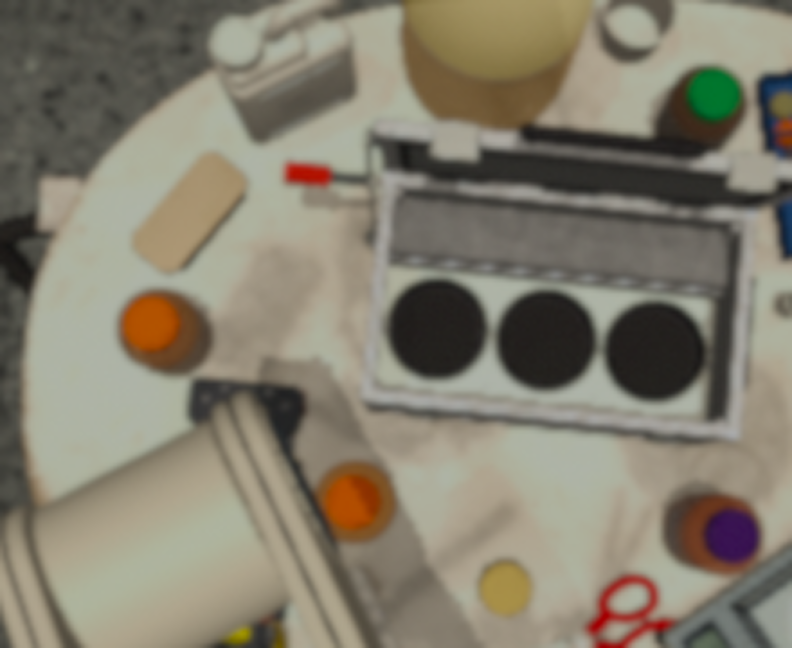

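Everything stands as it should: lid up and locked, seats in the top crop at (437,328), (546,340) and (655,350). o1 at crop (150,323) and o3 at (354,500) are visible. The gripper hides o2, which the side view shows at (319,240). Working out the seat positions.

Run:
```python
from h import *
im=cam("top")
for x,y in [(437,328),(546,340),(655,350)]:
    p=atz(im,130+x/3.6-.36,90+y/3.6-.36,48); q=p[:2]-C; print(p.round(1),(q@CX).round(1),(q@CY).round(1))
p=atz(im,130+150/3.6,90+323/3.6,118);print(p)
im=cam("side")
for x,y in [(411,307),(421,347)]:
    p=atz(im,x/1.5,y/1.5,48); q=p[:2]-C; print(p.round(1),(q@CX).round(1),(q@CY).round(1))
for x,y in [(319,239),(333,277),(378,203)]: print(atz(im,x/1.5,y/1.5,118).round(1))
```

```text
[594.6 122.1  48. ] -17.6 95.3
[585.8  29.4  48. ] -18.5 2.2
[578.6 -63.5  48. ] -17.7 -91.1
[585.06453033 349.4331346  118.        ]
[593.6 115.2  48. ] -18.0 88.3
[586.1  20.1  48. ] -17.3 -7.1
[443.7 282.5 118. ]
[450.  181.4 118. ]
[586.  344.5 118. ]
```

Run:
```python
from h import *
for n,f0 in (("top","t9"),("side","s9")):
    im=cam(n); g=np.load(f'pics/{f0}.npy'); hsv=cv2.cvtColor(g,cv2.COLOR_BGR2HSV)
    m=(g.max(2)<50).astype(np.uint8)
    k,l,s,c=cv2.connectedComponentsWithStats(m)
    for i in range(1,k):
        if s[i,4]>150:
            x,y,w,h,a=s[i]
            p=atz(im,x+(w-1)/2,y+(h-1)/2,50); q=p[:2]-C
            if abs(q[0])<120 and abs(q[1])<160: print(n,s[i],p.round(1),(q@CX).round(1),(q@CY).round(1))
    m=((hsv[:,:,0]<14)&(hsv[:,:,1]>190)&(hsv[:,:,2]>100)).astype(np.uint8)
    k,l,s,c=cv2.connectedComponentsWithStats(m)
    for i in range(1,k):
        if s[i,4]>40: print(n,"org",s[i],atz(im,*c[i],115).round(1))
```

```text
top [239 168  25  26 509] [595.1 122.3  50. ] -17.1 95.5
top [269 172  25  25 506] [585.8  30.6  50. ] -18.6 3.3
top [299 175  26  25 520] [577.9 -62.9  50. ] -18.4 -90.5
top org [470 123  15  15 167] [ 747.2 -542.7  115. ]
top org [210 136  11   5  43] [709.1 229.5 115. ]
top org [491 136  11  13 114] [ 711.4 -598.4  115. ]
top org [476 153  15  15 116] [ 656.6 -554.4  115. ]
top org [165 173  16  15  60] [579.1 339.3 115. ]
top org [220 222  16  14 160] [448.1 186.9 115. ]
top org [482 246  16  15 161] [ 385.6 -559.   115. ]
side [ 261  192   40   69 1058] [590.5  36.5  50. ] -14.4 9.6
```

Seats are at x_c ≈ -18 and y_c ≈ 94, 1, -92, 93 mm apart as expected. I'll pinch the bottles by the cap with the jaws along the case's y, to stay clear of the lid. o3 comes first, into seat 3.

```bash
python3 -m creep '[0.7,0.01,-0.02,0,-0.33,0,0, 0.7,0.02,-0.04,0.01,-0.66,0,0, 0.7,0.03,-0.057,0.02,-1,0,0, 0.7,0.03,-0.057,0.02,-1,0,0]'
python3 -m creep '[0.7,0,0,0,-0.33,0,0, 0.7,0,0,0,-0.66,0,0, 0.7,0,0,0,-1,0,0, 0.7,0,0,0,-1,0,0]'
python3 - <<'E'
from h import *
plan([448,187.5,200],down(YAW+np.pi/2))
E
```

```text
t: 12.22
ee_pos: [445.3, 185.6, 274.3]
orientation: [-0.342, 1.545, 0.342]
ft_force: [-0.1, -0.0, 0.4]
width: 61.6
t: 12.72
ee_pos: [445.1, 187.2, 275.4]
orientation: [-0.747, 1.438, 0.748]
ft_force: [-0.5, 0.6, 0.4]
width: 61.3
[448.  187.5 200. ] -> [0.0754, -0.0022, 0.0019] [-1.005, 0.001, 0.0]
```

```bash
python3 -m creep '[0.7,0.02,-0.002,0.002,-0.33,0,0, 0.7,0.04,-0.002,0.002,-0.66,0,0, 0.7,0.075,-0.002,0.002,-1,0,0, 0.7,0.095,-0.002,0.002,-1,0,0, 0.7,0.095,-0.002,0.002,-1,0,0]'
python3 - <<'E'
from h import *
plan([448,187.5,128],down(YAW+np.pi/2))
im=snap("side","s10",(150,110,350,260),4)
E
```

```text
t: 13.35
ee_pos: [446.8, 187.1, 179.1]
orientation: [-1.143, 1.253, 1.145]
ft_force: [0.5, -0.5, -0.1]
width: 61.2
[448.  187.5 128. ] -> [0.0511, -0.0013, 0.0006] [-0.006, -0.002, -0.005]
```

View pics/s10.png

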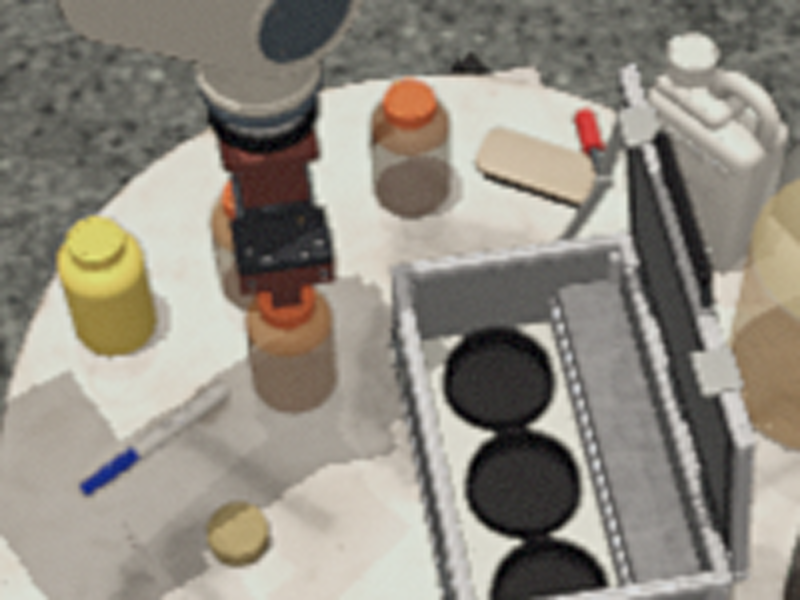

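The gripper is centred over o3, whose cap is at crop (287,305). Descending and gripping.

```bash
python3 -m creep '[0.7,0.02,-0.001,0.001,0,0,0, 0.7,0.038,-0.001,0.001,0,0,0, 0.7,0.051,-0.001,0.001,0,0,0, 0.7,0.051,-0.001,0.001,0,0,0, 0,0.051,-0.001,0.001,0,0,0, 0,0.051,-0.001,0.001,0,0,0, 0,0.051,-0.001,0.001,0,0,0, 0,0.051,-0.001,0.001,0,0,0]'
python3 - <<'E'
from h import *
im=cam("side")
for u,v in [(274.1,204.1),(280.4,230.4)]:
    p=atz(im,u,v,50); q=p[:2]-C; print(p.round(1),(q@CX).round(1),(q@CY).round(1))
st(); plan([448,187.5,330],down(YAW+np.pi/2));
E
```

```text
t: 14.4
ee_pos: [449.1, 188.1, 129.8]
orientation: [-1.147, 1.247, 1.146]
ft_force: [-0.1, -1.4, 6.8]
width: 42.3
[594.1 115.9  50. ] -17.6 89.0
[585.9  22.2  50. ] -17.8 -5.0
{'t': 14.45, 'qpos': [0.372, 0.403, 2.009, -0.0, 0.729, -1.114], 'ee_pos': [449.075, 188.135, 129.754], 'orientation': [-1.147, 1.247, 1.146], 'ft_force': [-0.21, -1.44, 5.917], 'width': 42.15}
[448.  187.5 330. ] -> [-0.2002, 0.0008, -0.0006] [0.004, 0.001, 0.002]
```

The grip width of 42 mm matches the cap. The side-view seat centres fit too, once the visible outer cup wall is allowed for. Lifting and carrying to seat 3.

```bash
python3 -m creep '[0,-0.04,0,0,0,0,0, 0,-0.09,0,0,0,0,0, 0,-0.14,0,0,0,0,0, 0,-0.17,0,0,0,0,0, 0,-0.17,0,0,0,0,0]'
python3 - <<'E'
from h import *
plan(case(-17,-92,300),down(YAW+np.pi/2)); 
im=snap("side","s11",(150,60,350,260),3)
E
```

```text
t: 15.08
ee_pos: [449.5, 188.4, 300.9]
orientation: [-1.148, 1.243, 1.145]
ft_force: [0.6, -0.8, -2.1]
width: 42.4
[579.2 -64.5 300. ] -> [0.001, -0.1504, -0.2412] [0.004, 0.004, 0.007]
```

View pics/s11.png

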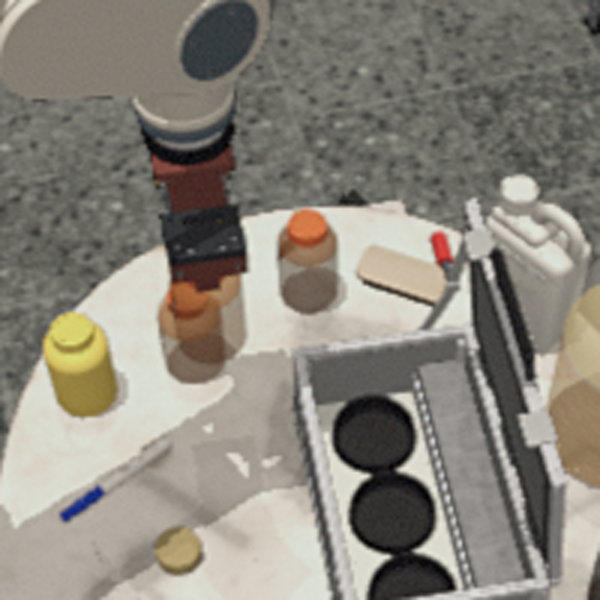

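The bottle hangs in the grip at crop (190,320). Next I'll move it over seat 3, easing off at the end.

```bash
python3 -m creep '[0,0,-0.012,-0.02,0,0,0, 0,0,-0.036,-0.06,0,0,0, 0,0,-0.066,-0.11,0,0,0, 0,0,-0.096,-0.16,0,0,0, 0,0,-0.126,-0.205,0,0,0, 0,0,-0.145,-0.233,0,0,0, 0,0,-0.15,-0.241,0,0,0, 0,0,-0.15,-0.241,0,0,0]'
python3 - <<'E'
from h import *
plan(case(-17,-92,160),down(YAW+np.pi/2)); 
im=snap("side","s12",(150,60,350,260),3)
im=snap("top","t12",(230,130,350,230),6)
E
```

```text
t: 16.12
ee_pos: [576.9, -64.5, 297.2]
orientation: [-1.144, 1.25, 1.149]
ft_force: [-0.2, 0.5, -2.4]
width: 42.3
[579.2 -64.5 160. ] -> [0.1372, -0.0027, 0.0001] [0.002, 0.001, -0.007]
```

View pics/s12.png

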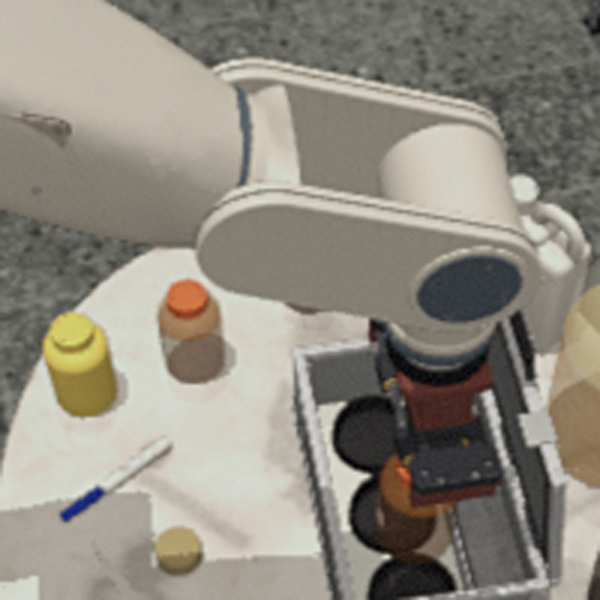

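View pics/t12.png

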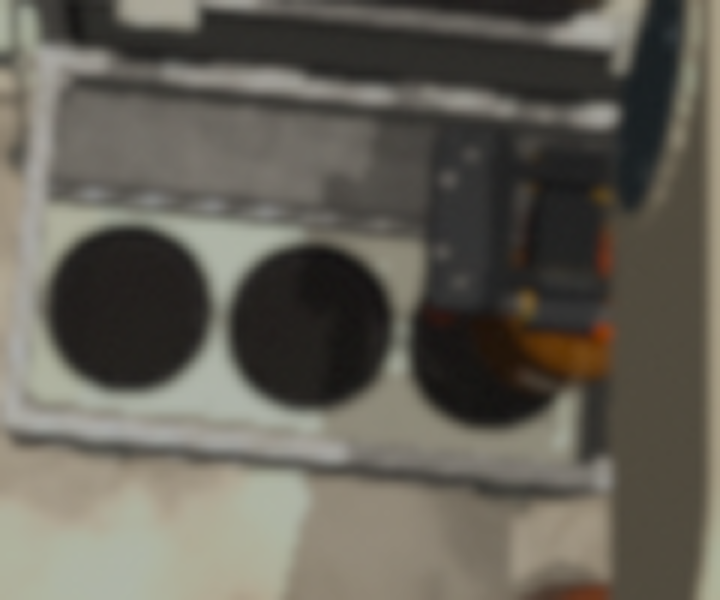

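```bash
python3 -m creep '[0,0.03,-0.003,0,0,0,0, 0,0.06,-0.003,0,0,0,0, 0,0.09,-0.003,0,0,0,0, 0,0.115,-0.003,0,0,0,0, 0,0.13,-0.003,0,0,0,0, 0,0.137,-0.003,0,0,0,0, 0,0.137,-0.003,0,0,0,0]'
python3 - <<'E'
from h import *
plan(case(-17,-92,155),down(YAW+np.pi/2)); 
im=snap("side","s13",(240,130,360,230),6)
E
```

```text
t: 17.1
ee_pos: [580.9, -64.6, 162.4]
orientation: [-1.147, 1.247, 1.147]
ft_force: [-0.4, 0.7, -1.5]
width: 43.0
[579.2 -64.5 155. ] -> [0.0074, 0.0018, -0.0] [0.005, 0.0, 0.0]
```

View pics/s13.png

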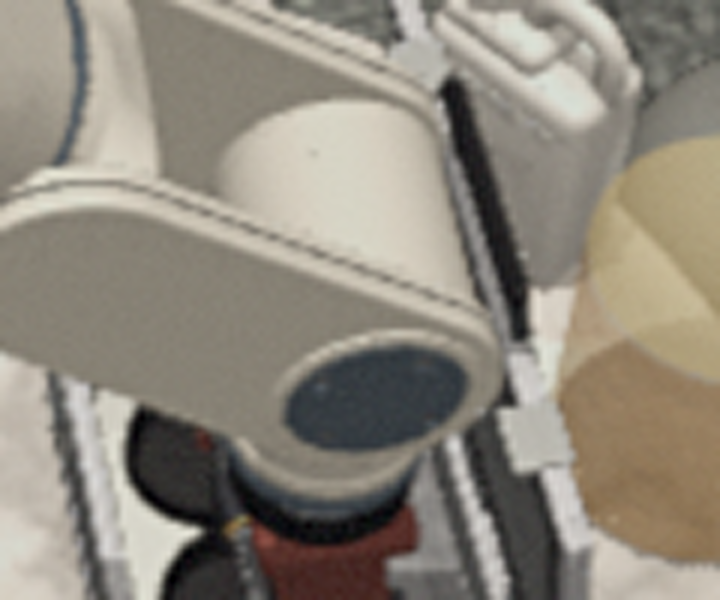

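No contact yet, and the base is already 17 mm inside the cup. I'll lower it on and press slowly.

```bash
python3 -m creep '[0,0.004,0,0,0,0,0, 0,0.007,0,0,0,0,0, 0,0.01,0,0,0,0,0, 0,0.012,0,0,0,0,0, 0,0.014,0,0,0,0,0, 0,0.016,0,0,0,0,0, 0,0.018,0,0,0,0,0, 0,0.02,0,0,0,0,0]'; python3 -m creep '[0,0.0015,0,0,0,0,0, 0,0.003,0,0,0,0,0]'
```

```text
t: 18.15
ee_pos: [581.7, -65.2, 143.5]
orientation: [-1.148, 1.247, 1.145]
ft_force: [-2.4, 0.2, 9.2]
width: 42.4
t: 18.4
ee_pos: [581.7, -65.2, 140.6]
orientation: [-1.148, 1.247, 1.145]
ft_force: [-4.6, -0.0, 20.9]
width: 42.0
```

```bash
python3 -m creep '[0,0.001,0,0,0,0,0, 0,0.002,0,0,0,0,0]'; python3 -m creep '[0.65,-0.002,0,0,0,0,0, 0.65,-0.002,0,0,0,0,0, 0.65,-0.002,0,0,0,0,0, 0.65,-0.03,0,0,0,0,0, 0,-0.05,0,0,0,0,0, 0,-0.05,0,0,0,0,0, 0,-0.05,0,0,0,0,0]'
```

```text
t: 18.65
ee_pos: [582.6, -65.3, 140.7]
orientation: [-1.149, 1.245, 1.144]
ft_force: [-6.8, 0.3, 31.3]
width: 42.4
t: 19.52
ee_pos: [580.3, -64.9, 186.2]
orientation: [-1.146, 1.249, 1.148]
ft_force: [-1.0, 0.6, -0.8]
width: 30.7
```

z holds at 140.7 while the force rises to 31 N, so it is on the hard stop. To confirm, I'll touch the cap top with shut fingers, expecting contact at TCP z≈151.

```bash
python3 -m creep '[0,0,0,0,0,0,0, 0,0.015,0,0,0,0,0, 0,0.025,0,0,0,0,0, 0,0.031,0,0,0,0,0, 0,0.034,0,0,0,0,0, 0,0.036,0,0,0,0,0, 0,0.038,0,0,0,0,0, 0,0.038,0,0,0,0,0]'
```

```text
t: 20.52
ee_pos: [582.0, -65.1, 151.8]
orientation: [-1.149, 1.246, 1.145]
ft_force: [-5.4, 0.5, 17.5]
width: 0.4
```

Contact came at tip z≈130 with 17.5 N and no further motion, so bottle 3 is home. Now to o2.

```bash
python3 -m creep '[0.7,-0.05,0,0,0,0,0, 0.7,-0.1,0,0,0,0,0, 0.7,-0.13,0.02,0.05,0,0,0, 0.7,-0.13,0.05,0.1,0,0,0, 0.7,-0.13,0.08,0.15,0,0,0, 0.7,-0.13,0.1,0.2,0,0,0, 0.7,-0.13,0.1,0.2,0,0,0]'
python3 - <<'E'
from h import *
plan([442,290,250],down(YAW+np.pi/2)); 
im=snap("side","s14",(150,110,350,260),4)
im=snap("top","t14",(130,90,350,270),3.6)
E
```

```text
t: 21.4
ee_pos: [497.0, 145.6, 279.7]
orientation: [-1.15, 1.245, 1.15]
ft_force: [-0.6, -1.5, 0.4]
width: 61.3
[442 290 250] -> [0.0298, 0.0663, 0.1396] [0.013, 0.001, 0.002]
```

View pics/s14.png

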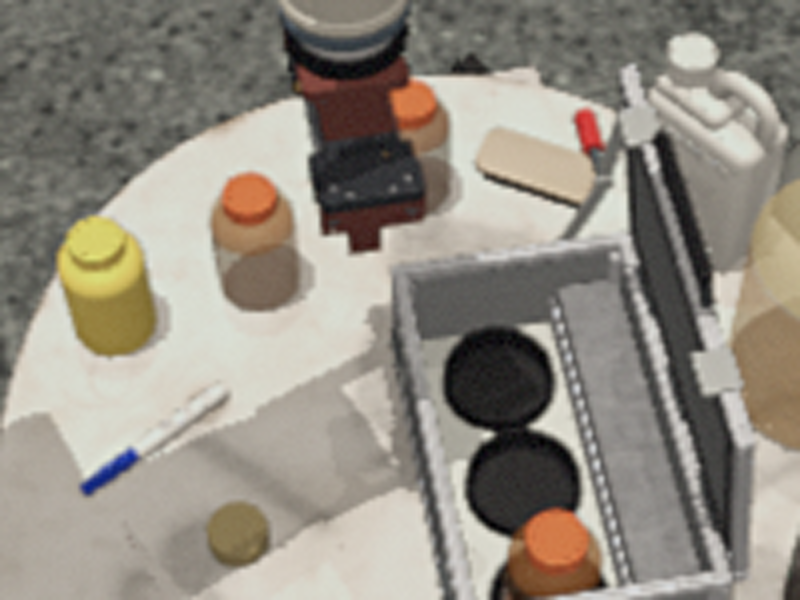

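View pics/t14.png

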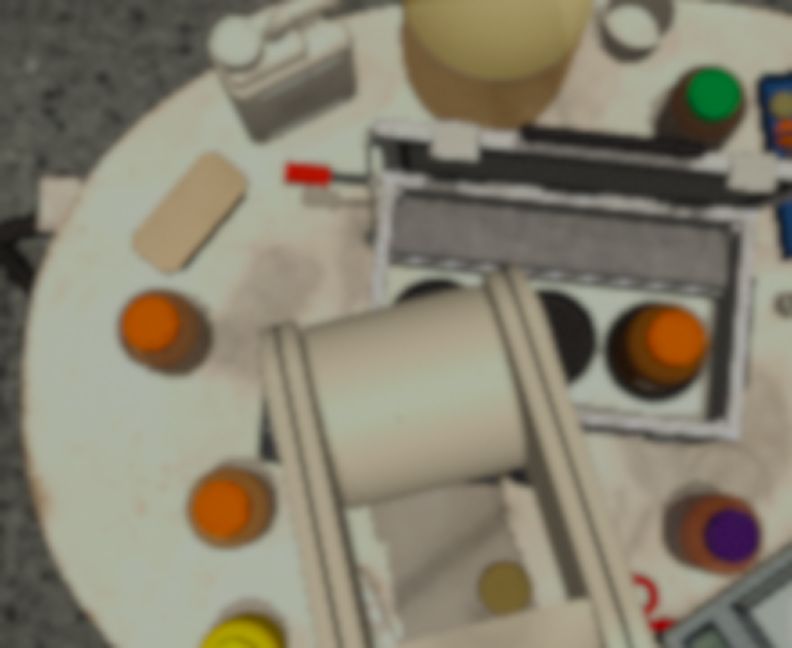

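Bottle 3 is seated upright. o2's cap is at side crop (250,196) and top crop (221,509), and o1 has not moved.

```bash
python3 -m creep '[0.7,0,0.025,0.05,0,0,0, 0.7,0,0.045,0.1,0,0,0, 0.7,0,0.0663,0.14,0,0,0, 0.7,0.03,0.0663,0.14,0,0,0, 0.7,0.07,0.0663,0.14,0,0,0, 0.7,0.09,0.0663,0.14,0,0,0, 0.7,0.09,0.0663,0.14,0,0,0]'
python3 - <<'E'
from h import *
im=cam("top");print(atz(im,130+221/3.6-.36,90+509/3.6-.36,118))
im=cam("side");print(atz(im,150+250/4-.37,110+194/4-.37,118))
plan([442,290,129],down(YAW+np.pi/2));
E
```

```text
t: 22.38
ee_pos: [443.7, 286.2, 187.8]
orientation: [-1.146, 1.252, 1.147]
ft_force: [-0.1, -0.9, -0.0]
width: 61.6
[440.79355872 290.47946718 118.        ]
[443.06818545 287.59333462 118.        ]
[442 290 129] -> [0.0607, 0.0029, 0.0025] [0.001, 0.001, 0.001]
```

```bash
python3 -m creep '[0.7,0.02,0.001,0.002,0,0,0, 0.7,0.04,0.001,0.002,0,0,0, 0.7,0.058,0.001,0.002,0,0,0, 0.7,0.058,0.001,0.002,0,0,0, 0,0.058,0.001,0.002,0,0,0, 0,0.058,0.001,0.002,0,0,0, 0,0.058,0.001,0.002,0,0,0, 0,0.058,0.001,0.002,0,0,0]'
python3 -m creep '[0,-0.04,0,0,0,0,0, 0,-0.09,0,0,0,0,0, 0,-0.14,0,0,0,0,0, 0,-0.17,0,0,0,0,0, 0,-0.17,0,0,0,0,0]'
python3 - <<'E'
from h import *
plan(case(-17,1,300),down(YAW+np.pi/2));
E
```

```text
t: 23.48
ee_pos: [443.5, 290.4, 132.2]
orientation: [-1.147, 1.246, 1.147]
ft_force: [-0.0, -0.8, 6.1]
width: 42.3
t: 24.1
ee_pos: [443.6, 290.4, 303.0]
orientation: [-1.147, 1.243, 1.146]
ft_force: [-0.0, -0.3, -3.2]
width: 42.5
[587.1  28.2 300. ] -> [0.0029, -0.165, -0.2493] [0.004, 0.005, 0.007]
```

```bash
python3 -m creep '[0,0,-0.012,-0.018,0,0,0, 0,0,-0.04,-0.06,0,0,0, 0,0,-0.073,-0.11,0,0,0, 0,0,-0.106,-0.16,0,0,0, 0,0,-0.136,-0.205,0,0,0, 0,0,-0.158,-0.24,0,0,0, 0,0,-0.165,-0.249,0,0,0, 0,0,-0.165,-0.249,0,0,0]'
python3 - <<'E'
from h import *
plan(case(-17,1,165),down(YAW+np.pi/2)); 
im=snap("side","s15",(150,60,350,260),3)
E
```

```text
t: 25.1
ee_pos: [585.6, 27.8, 299.3]
orientation: [-1.145, 1.25, 1.149]
ft_force: [0.7, 0.5, -3.3]
width: 42.5
[587.1  28.2 165. ] -> [0.1343, -0.0019, 0.0005] [0.002, -0.0, -0.006]
```

View pics/s15.png

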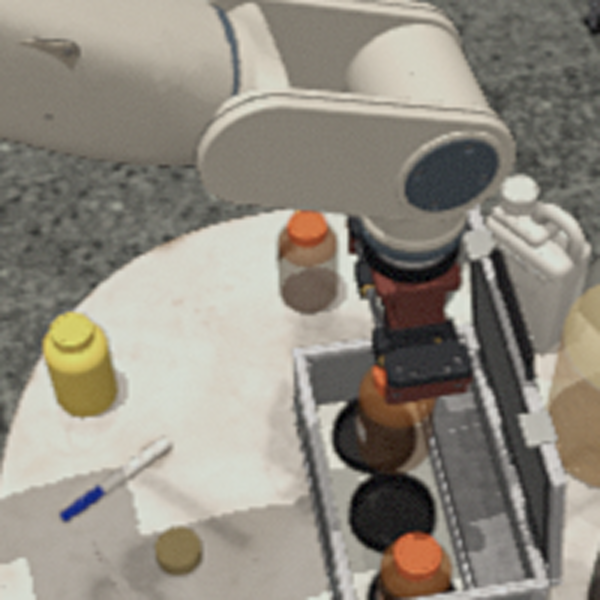

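The bottle hangs upright on course over the middle seat. Lowering.

```bash
python3 -m creep '[0,0.03,-0.002,0,0,0,0, 0,0.06,-0.002,0,0,0,0, 0,0.09,-0.002,0,0,0,0, 0,0.115,-0.002,0,0,0,0, 0,0.13,-0.002,0,0,0,0, 0,0.137,-0.002,0,0,0,0, 0,0.137,-0.002,0,0,0,0]'
python3 -m creep '[0,0.004,0,0,0,0,0, 0,0.007,0,0,0,0,0, 0,0.01,0,0,0,0,0, 0,0.012,0,0,0,0,0, 0,0.014,0,0,0,0,0, 0,0.016,0,0,0,0,0, 0,0.018,0,0,0,0,0, 0,0.02,0,0,0,0,0]'
```

```text
t: 26.02
ee_pos: [588.4, 28.2, 164.3]
orientation: [-1.148, 1.247, 1.148]
ft_force: [0.8, -0.3, -2.4]
width: 42.3
t: 27.02
ee_pos: [589.1, 27.7, 145.6]
orientation: [-1.148, 1.246, 1.146]
ft_force: [-1.9, -0.0, 8.1]
width: 42.2
```

```bash
python3 -m creep '[0,0.0015,0,0,0,0,0, 0,0.003,0,0,0,0,0, 0,0.004,0,0,0,0,0, 0,0.005,0,0,0,0,0]'; python3 -m creep '[0.65,-0.002,0,0,0,0,0, 0.65,-0.002,0,0,0,0,0, 0.65,-0.002,0,0,0,0,0, 0.65,-0.03,0,0,0,0,0, 0,-0.05,0,0,0,0,0, 0,-0.05,0,0,0,0,0, 0,-0.05,0,0,0,0,0, 0,-0.05,0,0,0,0,0]'
```

```text
t: 27.52
ee_pos: [590.4, 27.7, 143.1]
orientation: [-1.149, 1.244, 1.144]
ft_force: [-6.9, -0.0, 32.4]
width: 42.5
t: 28.52
ee_pos: [587.7, 27.7, 188.0]
orientation: [-1.146, 1.249, 1.148]
ft_force: [-0.3, -0.4, -0.6]
width: 20.6
```

```bash
python3 -m creep '[0,0,0,0,0,0,0, 0,0.015,0,0,0,0,0, 0,0.025,0,0,0,0,0, 0,0.032,0,0,0,0,0, 0,0.036,0,0,0,0,0, 0,0.038,0,0,0,0,0, 0,0.04,0,0,0,0,0, 0,0.04,0,0,0,0,0]'
python3 -m creep '[0.7,-0.05,0,0,0,0,0, 0.7,-0.1,0,0,0,0,0, 0.7,-0.13,0.02,0.05,0,0,0, 0.7,-0.13,0.03,0.1,0,0,0, 0.7,-0.13,0.04,0.15,0,0,0, 0.7,-0.13,0.04,0.2,0,0,0, 0.7,-0.13,0.04,0.2,0,0,0]'
python3 - <<'E'
from h import *
plan([586,350,200],down(YAW+np.pi/2)); 
im=snap("side","s16",(150,110,350,260),4)
im=snap("top","t16",(130,90,350,270),3.6)
E
```

```text
t: 29.52
ee_pos: [589.6, 27.8, 151.8]
orientation: [-1.148, 1.245, 1.145]
ft_force: [-4.7, -0.8, 18.7]
width: 0.4
t: 30.4
ee_pos: [565.3, 233.4, 279.4]
orientation: [-1.15, 1.245, 1.15]
ft_force: [-0.6, 0.2, 0.3]
width: 60.9
[586 350 200] -> [0.0795, -0.0113, 0.1178] [0.011, 0.002, 0.002]
```

View pics/s16.png

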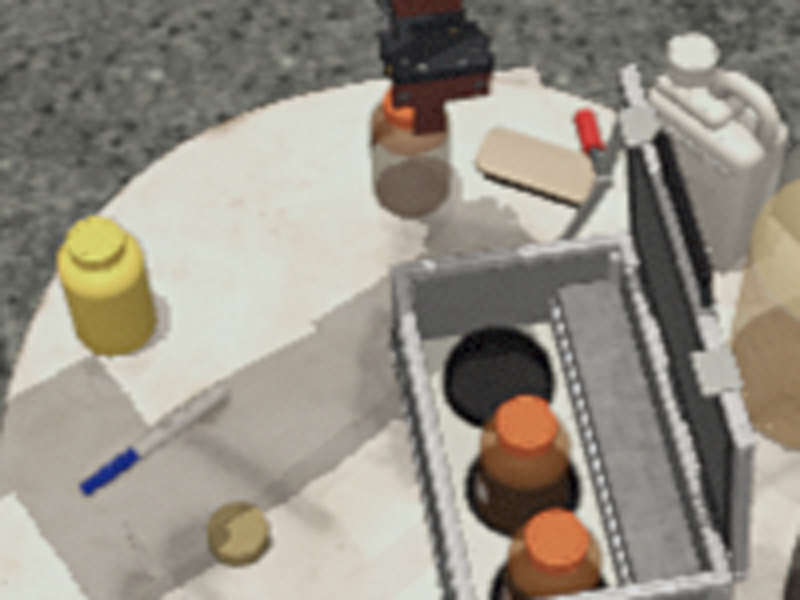

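View pics/t16.png

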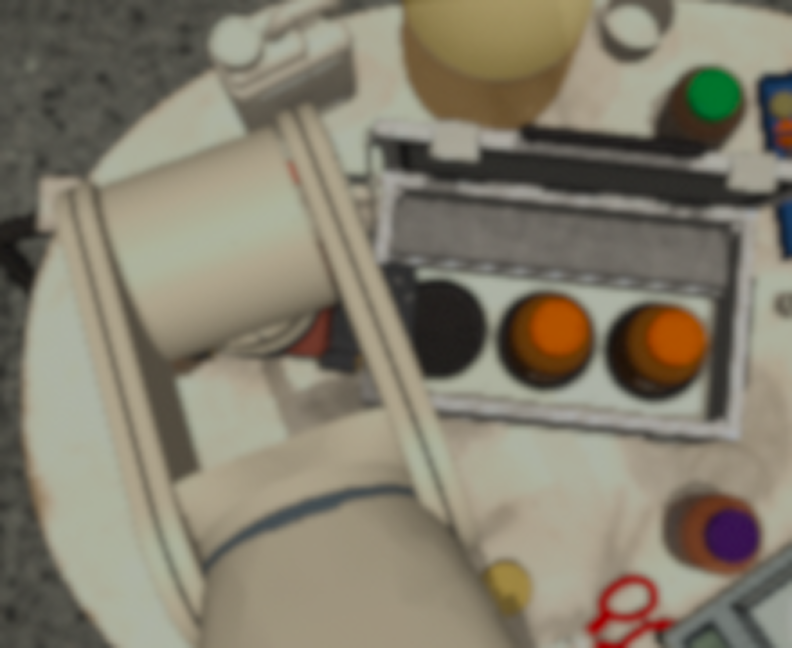

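Two bottles are seated, and cap contact again came at tip z≈130 with 18.7 N. o1 is unmoved, its body at side crop (411,190). Going for it.

```bash
python3 -m creep '[0.7,0,-0.005,0.05,0,0,0, 0.7,0,-0.011,0.1,0,0,0, 0.7,0.03,-0.011,0.118,0,0,0, 0.7,0.07,-0.011,0.118,0,0,0, 0.7,0.09,-0.011,0.118,0,0,0, 0.7,0.09,-0.011,0.118,0,0,0]'
python3 - <<'E'
from h import *
plan([586,350.3,129],down(YAW+np.pi/2)); 
im=snap("side","s17",(200,80,300,180),6)
E
```

```text
t: 31.25
ee_pos: [585.7, 345.5, 187.8]
orientation: [-1.146, 1.252, 1.147]
ft_force: [-0.1, -0.4, 0.1]
width: 61.6
[586.  350.3 129. ] -> [0.0588, 0.0, 0.0049] [0.001, -0.004, -0.005]
```

View pics/s17.png

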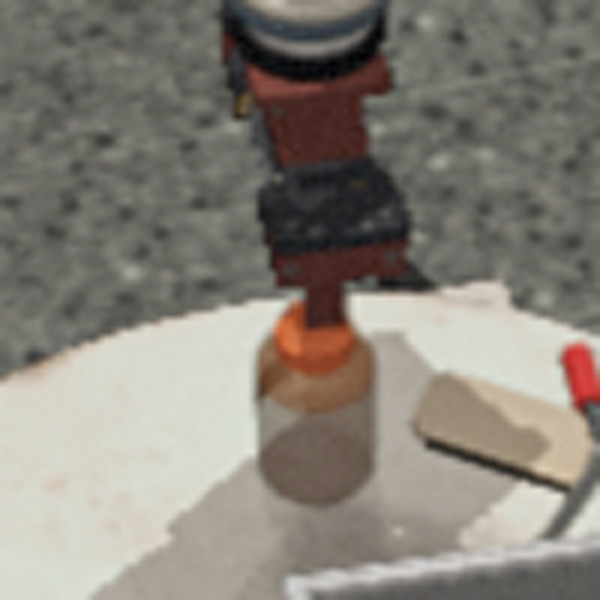

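Aligned over o1. Descend, grip and lift.

```bash
python3 -m creep '[0.7,0.02,0,0.004,0,0,0, 0.7,0.04,0,0.004,0,0,0, 0.7,0.057,0,0.004,0,0,0, 0.7,0.057,0,0.004,0,0,0, 0,0.057,0,0.004,0,0,0, 0,0.057,0,0.004,0,0,0, 0,0.057,0,0.004,0,0,0, 0,0.057,0,0.004,0,0,0]'
python3 -m creep '[0,-0.04,0,0,0,0,0, 0,-0.09,0,0,0,0,0, 0,-0.14,0,0,0,0,0, 0,-0.17,0,0,0,0,0, 0,-0.17,0,0,0,0,0]'
python3 - <<'E'
from h import *
plan(case(-17,94,300),down(YAW+np.pi/2));
E
```

```text
t: 32.3
ee_pos: [586.9, 351.2, 132.9]
orientation: [-1.147, 1.247, 1.147]
ft_force: [-0.0, -0.5, 3.5]
width: 42.4
t: 32.92
ee_pos: [587.3, 351.6, 304.6]
orientation: [-1.147, 1.243, 1.146]
ft_force: [0.4, 0.6, -2.6]
width: 42.0
[595.1 120.8 300. ] -> [0.0041, -0.0271, -0.2293] [0.004, 0.005, 0.007]
```

```bash
python3 -m creep '[0,0,-0.004,-0.02,0,0,0, 0,0,-0.009,-0.06,0,0,0, 0,0,-0.014,-0.11,0,0,0, 0,0,-0.02,-0.16,0,0,0, 0,0,-0.025,-0.2,0,0,0, 0,0,-0.027,-0.222,0,0,0, 0,0,-0.027,-0.229,0,0,0, 0,0,-0.027,-0.229,0,0,0]'
python3 - <<'E'
from h import *
plan(case(-17,94,165),down(YAW+np.pi/2)); 
im=snap("side","s18",(150,60,350,260),3)
E
```

```text
t: 33.92
ee_pos: [594.0, 120.9, 301.7]
orientation: [-1.146, 1.248, 1.148]
ft_force: [0.5, -0.2, -2.7]
width: 42.2
[595.1 120.8 165. ] -> [0.1367, -0.0013, 0.0] [0.003, 0.0, -0.002]
```

View pics/s18.png

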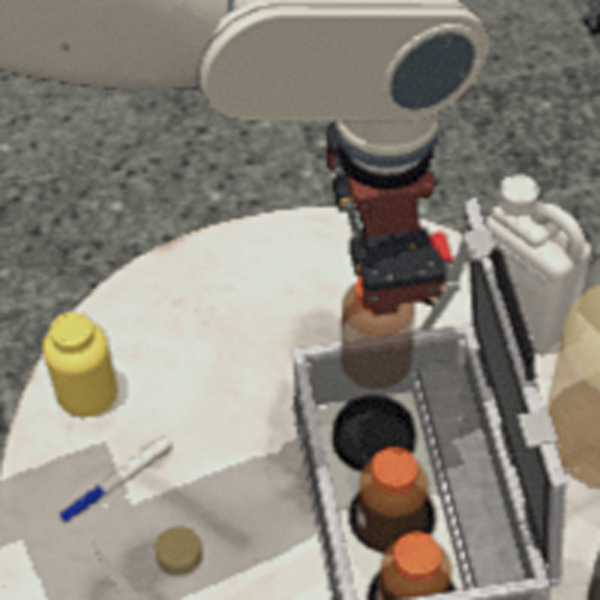

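The bottle is over the left seat. Lower and press.

```bash
python3 -m creep '[0,0.03,-0.002,0,0,0,0, 0,0.06,-0.002,0,0,0,0, 0,0.09,-0.002,0,0,0,0, 0,0.115,-0.002,0,0,0,0, 0,0.13,-0.002,0,0,0,0, 0,0.137,-0.002,0,0,0,0, 0,0.137,-0.002,0,0,0,0]'
python3 -m creep '[0,0.004,0,0,0,0,0, 0,0.007,0,0,0,0,0, 0,0.01,0,0,0,0,0, 0,0.012,0,0,0,0,0, 0,0.014,0,0,0,0,0, 0,0.016,0,0,0,0,0, 0,0.018,0,0,0,0,0, 0,0.02,0,0,0,0,0]'
python3 -m creep '[0,0.0015,0,0,0,0,0, 0,0.003,0,0,0,0,0, 0,0.004,0,0,0,0,0, 0,0.005,0,0,0,0,0]'
```

```text
t: 34.85
ee_pos: [596.3, 120.8, 165.3]
orientation: [-1.148, 1.247, 1.147]
ft_force: [-0.3, -1.5, -1.0]
width: 42.4
t: 35.85
ee_pos: [597.0, 120.4, 146.7]
orientation: [-1.148, 1.246, 1.146]
ft_force: [-2.5, -0.9, 8.3]
width: 41.9
t: 36.35
ee_pos: [598.0, 120.4, 143.8]
orientation: [-1.149, 1.244, 1.144]
ft_force: [-6.2, -1.4, 27.7]
width: 42.3
```

```bash
python3 -m creep '[0.65,-0.001,0,0,0,0,0, 0.65,-0.002,0,0,0,0,0, 0.65,-0.002,0,0,0,0,0, 0.65,-0.03,0,0,0,0,0, 0,-0.05,0,0,0,0,0, 0,-0.05,0,0,0,0,0, 0,-0.05,0,0,0,0,0, 0,-0.05,0,0,0,0,0]'
python3 -m creep '[0,0,0,0,0,0,0, 0,0.015,0,0,0,0,0, 0,0.025,0,0,0,0,0, 0,0.032,0,0,0,0,0, 0,0.036,0,0,0,0,0, 0,0.038,0,0,0,0,0, 0,0.04,0,0,0,0,0, 0,0.04,0,0,0,0,0]'
```

```text
t: 37.35
ee_pos: [595.5, 120.3, 189.0]
orientation: [-1.147, 1.249, 1.148]
ft_force: [0.2, 0.3, -0.2]
width: 20.8
t: 38.35
ee_pos: [596.8, 120.6, 151.8]
orientation: [-1.148, 1.246, 1.146]
ft_force: [-1.8, -0.7, 10.5]
width: 0.4
```

```bash
python3 -m creep '[0,0.001,0,0,0,0,0, 0,0.002,0,0,0,0,0, 0,0.003,0,0,0,0,0, 0,0.003,0,0,0,0,0]'
python3 -m creep '[0,-0.05,0,0,0,0,0, 0,-0.1,0,0,0,0,0, 0,-0.15,0,0,0,0,0, 0,-0.2,0,0,0,0,0, 0,-0.2,0.05,0,0,0,0, 0,-0.2,0.1,0,0,0,0, 0,-0.2,0.15,0,0,0,0, 0,-0.2,0.15,0,0,0,0]'
python3 - <<'E'
from h import *
im=snap("side","s19",(220,100,380,260),4)
im=snap("top","t19",(130,90,350,270),3.6); plan(case(-10,204,300),down(YAW))
E
```

```text
t: 38.85
ee_pos: [598.1, 120.8, 151.8]
orientation: [-1.149, 1.243, 1.144]
ft_force: [-7.2, -1.3, 29.5]
width: 0.2
t: 39.85
ee_pos: [444.1, 133.1, 347.6]
orientation: [-1.148, 1.247, 1.148]
ft_force: [0.7, -0.4, 0.4]
width: 0.5
[611.6 229.8 300. ] -> [0.0485, -0.1556, 0.1099] [3.005, 0.004, 0.002]
```

View pics/s19.png

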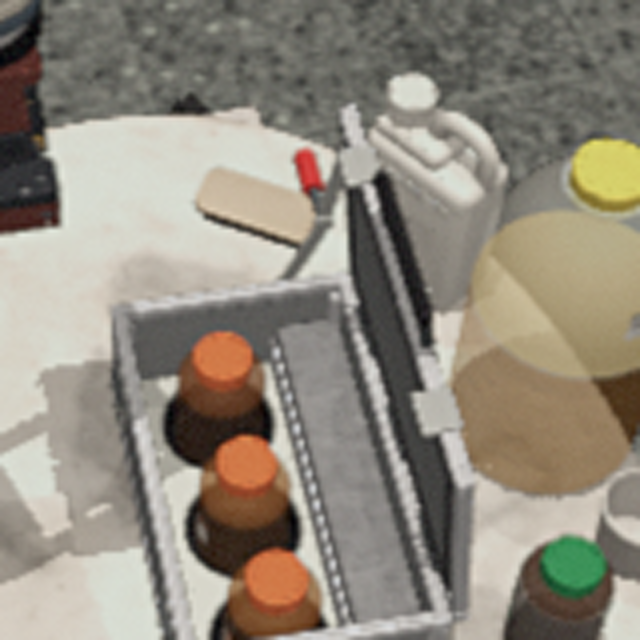

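View pics/t19.png

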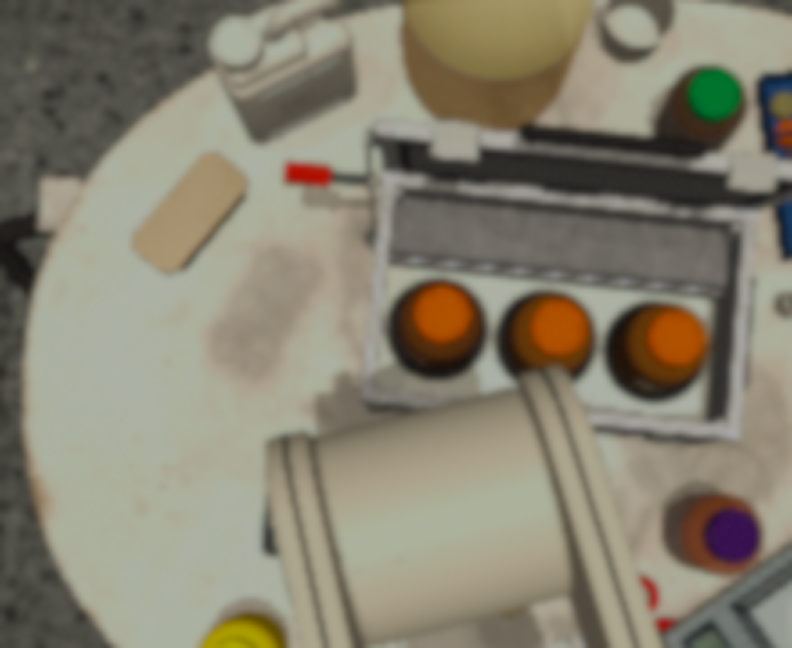

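All three bottles are in, with caps level at crop (222,358), (247,462) and (277,578). The last one took 29.5 N at the same 151.8, so it is home too. Next is the knob, gripped with the jaws along x. First I'll check the white jug's height and position against the gripper body.

Run:
```python
from h import *
a=cam("top");b=cam("side")
for z in range(150,300,25): print(z,atz(a,130+237/3.6,90+40/3.6,z).round(0),atz(b,220+412/4,100+90/4,z).round(0))
for z in range(175,215,10):
  for im,u,v in ((a,130+308/3.6-.3,90+174/3.6-.3),(b,220+309/4-.3,100+171/4-.3)):
    p=atz(im,u,v,z);q=p[:2]-C;print("knob",z,p.round(1),(q@CX-90).round(1),(q@CY).round(1))
```

```text
150 [806. 283. 150.] [810. 309. 150.]
175 [797. 280. 175.] [800. 288. 175.]
200 [788. 276. 200.] [789. 267. 200.]
225 [779. 273. 225.] [779. 246. 225.]
250 [770. 270. 250.] [768. 225. 250.]
275 [761. 266. 275.] [758. 204. 275.]
knob 175 [694.1 224.1 175. ] -17.3 205.4
knob 175 [696.9 233.  175. ] -15.2 214.5
knob 185 [691.6 223.3 185. ] -19.7 204.4
knob 185 [693.7 225.1 185. ] -17.8 206.3
knob 195 [689.1 222.5 195. ] -22.1 203.4
knob 195 [690.4 217.2 195. ] -20.3 198.2
knob 205 [686.6 221.7 205. ] -24.5 202.4
knob 205 [687.2 209.3 205. ] -22.9 190.1
```

```bash
python3 -m creep '[0.4,0,0,0.05,0.33,0,0, 0.4,0,0,0.11,0.66,0,0, 0.4,0,0,0.11,1,0,0, 0.4,0,0,0.11,1,0,0]'
python3 -m creep '[0.4,0,0,0,0.33,0,0, 0.4,0,0,0,0.66,0,0, 0.4,0,0,0,1,0,0, 0.4,0,0,0,1,0,0]'
python3 -m creep '[0.4,0,0,0,0.33,0,0, 0.4,0,0,0,0.66,0,0, 0.4,0,0,0,1,0,0, 0.4,0,0,0,1,0,0]'
python3 - <<'E'
from h import *
plan(case(70,211,300),down(YAW))
b=cam("side"); p,d=ray(b,307.5,127.5); n=np.array([*CY,0]); t=(n@(case(0,155,0)-p))/(n@d); print(p+t*d)
E
```

```text
t: 40.55
ee_pos: [456.7, 243.3, 346.6]
orientation: [-0.753, 1.437, 0.753]
ft_force: [-0.4, -0.5, -1.0]
width: 34.3
t: 41.05
ee_pos: [456.5, 241.9, 347.1]
orientation: [-0.348, 1.543, 0.347]
ft_force: [-0.1, 0.4, -0.1]
width: 34.7
t: 41.55
ee_pos: [456.2, 242.3, 347.1]
orientation: [0.061, 1.57, -0.061]
ft_force: [0.1, 0.4, 0.3]
width: 35.3
[691.9 229.9 300. ] -> [0.0471, 0.0061, 0.2359] [0.015, -0.0, 0.0]
[698.65024956 173.11491308 305.11302025]
```

```bash
python3 -m creep '[0.4,0,0.002,0.05,0,0,0, 0.4,0,0.004,0.1,0,0,0, 0.4,0,0.006,0.15,0,0,0, 0.4,0.01,0.006,0.2,0,0,0, 0.4,0.03,0.006,0.236,0,0,0, 0.4,0.06,0.006,0.236,0,0,0, 0.4,0.09,0.006,0.236,0,0,0, 0.4,0.09,0.006,0.236,0,0,0]'
python3 - <<'E'
from h import *
plan(case(70,211,190),down(YAW))
im=snap("side","s20",(240,80,360,180),6)
E
```

```text
t: 42.6
ee_pos: [690.2, 228.1, 254.0]
orientation: [0.061, 1.575, -0.064]
ft_force: [0.0, -0.6, 1.0]
width: 35.4
[691.9 229.9 190. ] -> [0.064, 0.0021, 0.0019] [0.013, -0.01, 0.004]
```

View pics/s20.png

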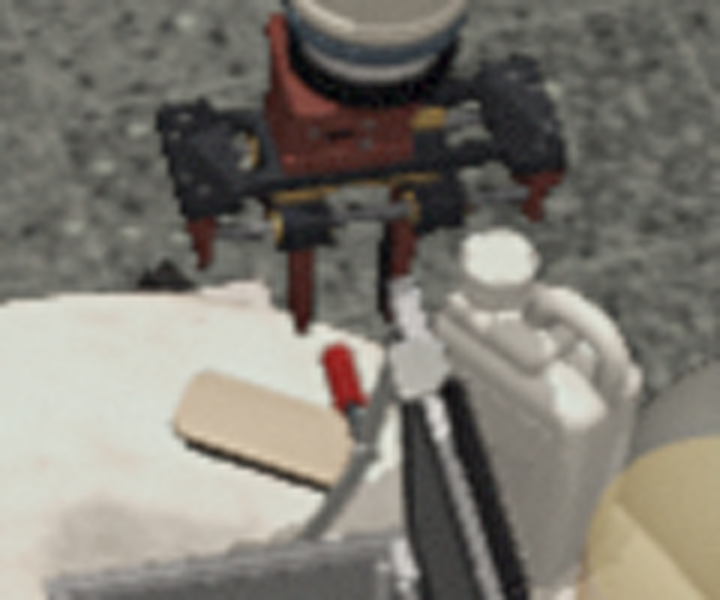

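The fingers straddle the knob at (340,375). Lowering and closing.

```bash
python3 -m creep '[0.4,0.02,0.002,0.002,0,0,0, 0.4,0.04,0.002,0.002,0,0,0, 0.4,0.055,0.002,0.002,0,0,0, 0.4,0.063,0.002,0.002,0,0,0, 0.4,0.063,0.002,0.002,0,0,0]'
python3 - <<'E'
from h import *
im=snap("side","s21",(240,80,360,180),6)
E
python3 -m creep '[0,0,0,0,0,0,0, 0,0,0,0,0,0,0, 0,0,0,0,0,0,0, 0,0,0,0,0,0,0]'
```

```text
t: 43.28
ee_pos: [693.4, 230.6, 193.3]
orientation: [0.065, 1.571, -0.066]
ft_force: [-0.5, 0.0, -0.5]
width: 35.5
t: 43.82
ee_pos: [693.4, 230.8, 194.8]
orientation: [0.066, 1.57, -0.066]
ft_force: [-5.7, -0.0, 5.6]
width: 17.5
```

View pics/s21.png

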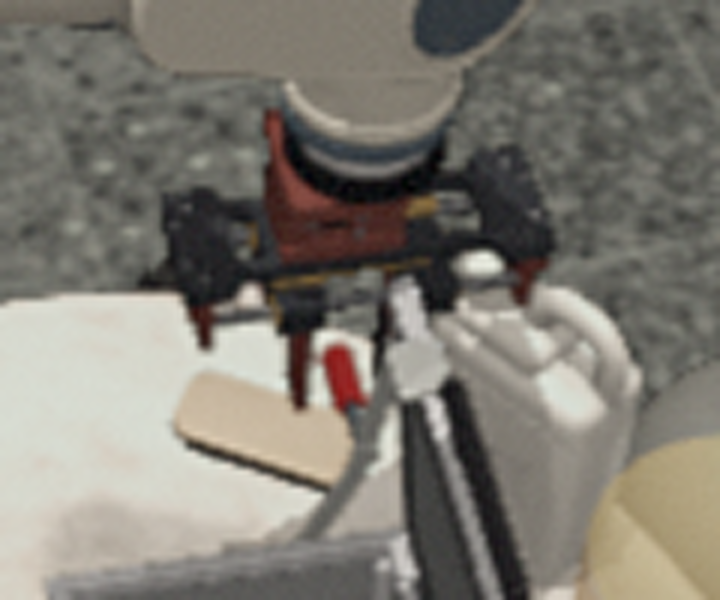

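The knob is gripped at 17.5 mm. Pulling it 40 mm forward.

```bash
python3 -m creep '[0,-0.001,0,-0.005,0,0,0, 0,-0.003,0,-0.01,0,0,0, 0,-0.004,0,-0.015,0,0,0, 0,-0.005,0,-0.02,0,0,0, 0,-0.005,0,-0.025,0,0,0, 0,-0.005,0,-0.03,0,0,0, 0,-0.005,0,-0.035,0,0,0, 0,-0.005,0,-0.04,0,0,0]'
python3 -m creep '[0,0,0,0,0,0,0]'
python3 - <<'E'
from h import *
im=snap("side","s22",(200,60,400,260),4)
E
```

```text
t: 44.82
ee_pos: [656.8, 234.2, 201.4]
orientation: [0.067, 1.562, -0.064]
ft_force: [4.1, -0.4, 6.0]
width: 17.4
t: 44.95
ee_pos: [655.8, 234.3, 201.1]
orientation: [0.067, 1.564, -0.065]
ft_force: [1.7, -0.7, 7.3]
width: 17.5
```

View pics/s22.png

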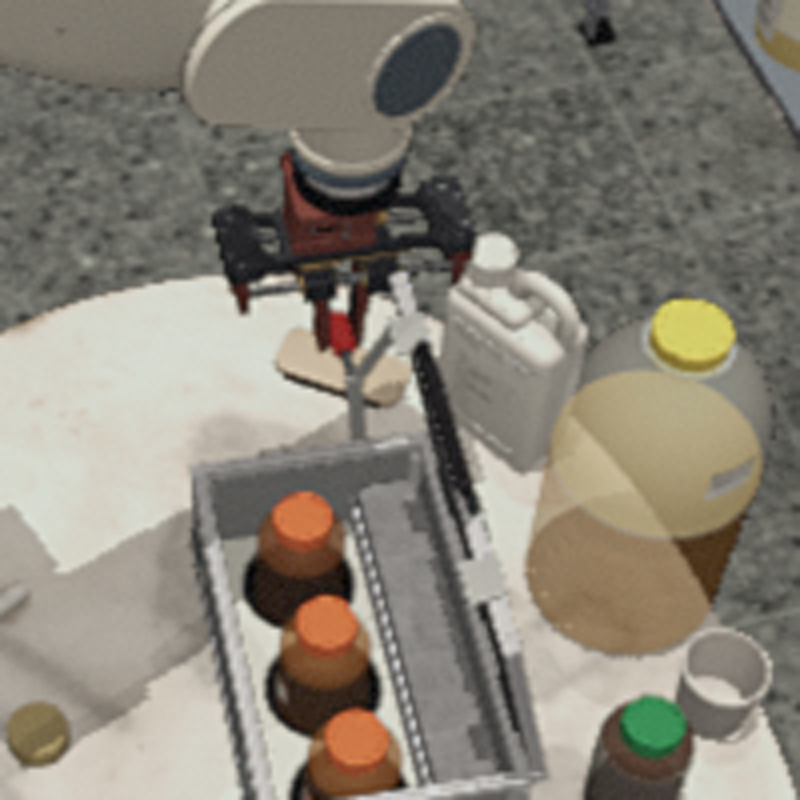

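The stay is bent forward again at the knuckle, crop (350,370), and the lid is back near 1.33. Release and rise.

```bash
python3 -m creep '[0.4,0,0,0,0,0,0, 0.4,0,0,0,0,0,0, 0.4,0,0,0,0,0,0, 0.4,-0.05,0,0,0,0,0, 0.4,-0.1,0,0,0,0,0, 0.4,-0.15,0,0,0,0,0, 0.4,-0.2,0,0,0,0,0, 0.4,-0.22,0,0,0,0,0]'
python3 -m creep '[0.4,0,-0.03,-0.05,0,0,0, 0.4,0,-0.06,-0.1,0,0,0, 0.4,0,-0.06,-0.1,0,0,0]'
python3 - <<'E'
from h import *
im=snap("side","s23",(240,80,400,240),4.5)
im=snap("top","t23",(200,90,320,180),6.5)
plan(hpos(1.33)+[0,0,60],down(YAW))
E
```

```text
t: 46.0
ee_pos: [654.5, 234.2, 422.9]
orientation: [0.067, 1.565, -0.065]
ft_force: [0.7, -0.3, -0.3]
width: 34.8
t: 46.38
ee_pos: [545.8, 181.2, 419.0]
orientation: [0.066, 1.572, -0.067]
ft_force: [0.9, -0.3, 1.6]
width: 35.4
[647.2  22.  413.1] -> [0.0067, -0.1519, 0.111] [0.003, 0.002, -0.001]
```

View pics/s23.png

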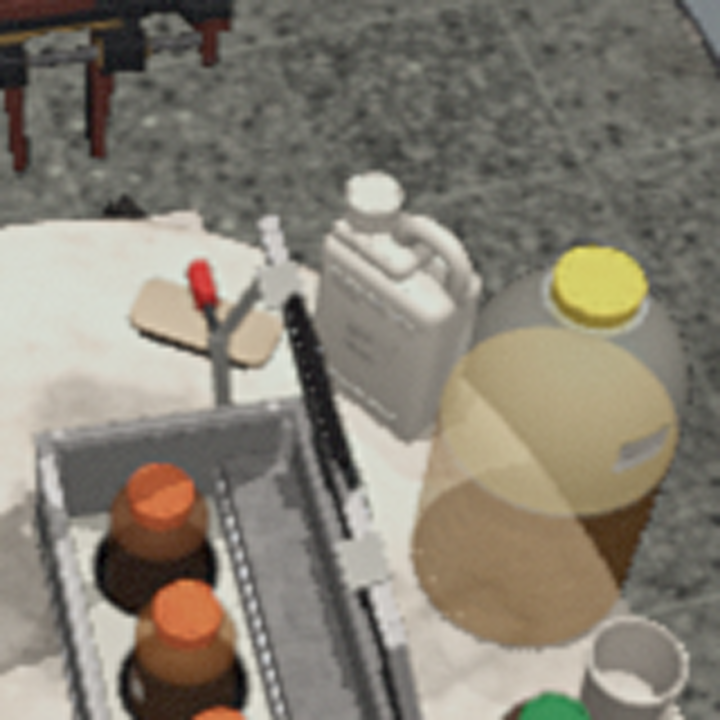

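View pics/t23.png

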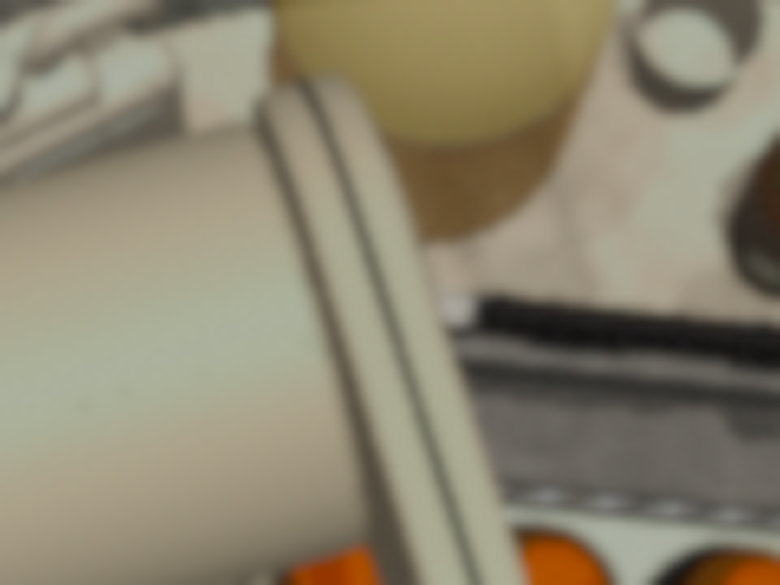

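The stay is slack-bent and the lid stands on its hinge. The bar handle is at top crop (620,325) and side crop (320,395). Measuring it.

Run:
```python
from h import *
a=cam("top");b=cam("side")
for z in (345,350,355,360):
    for im,u,v in ((a,200+620/6.5-.4,90+325/6.5-.4),(b,240+320/4.5-.4,80+395/4.5-.4)):
        p=atz(im,u,v,z);q=p[:2]-C;print(z,p.round(1),(q@CX-90).round(1),(q@CY).round(1))
for th in (1.3,1.33,1.36,1.4): print(th,hpos(th,0))
```

```text
345 [651.6  30.7 345. ] -43.0 9.1
345 [649.6  14.  345. ] -43.6 -7.8
350 [650.4  31.4 350. ] -44.3 9.7
350 [647.9  10.5 350. ] -45.0 -11.4
355 [649.2  32.2 355. ] -45.6 10.3
355 [646.2   7.  355. ] -46.3 -15.0
360 [647.9  32.9 360. ] -46.9 10.9
360 [644.6   3.5 360. ] -47.7 -18.6
1.3 [640.79511789  22.52779546 348.58779376]
1.33 [647.20190406  21.97544946 350.08349946]
1.36 [653.65050602  21.41949841 351.38564453]
1.4 [662.3036536   20.67348765 352.81874345]
```

```bash
python3 -m creep '[0.4,0,-0.05,0.03,0,0,0, 0.4,0,-0.1,0.07,0,0,0, 0.4,0,-0.151,0.1,0,0,0, 0.4,0.006,-0.152,0.113,0,0,0, 0.4,0.006,-0.152,0.113,0,0,0, 0.4,0.006,-0.152,0.113,0,0,0]'
python3 - <<'E'
from h import *
plan([649,21.8,356],down(YAW))
im=snap("side","s24",(240,80,400,240),4.5)
E
```

```text
t: 47.32
ee_pos: [648.9, 23.2, 412.9]
orientation: [0.065, 1.571, -0.064]
ft_force: [-0.2, 0.0, -1.1]
width: 35.1
[649.   21.8 356. ] -> [0.0569, -0.0014, 0.0003] [0.007, -0.002, -0.0]
```

View pics/s24.png

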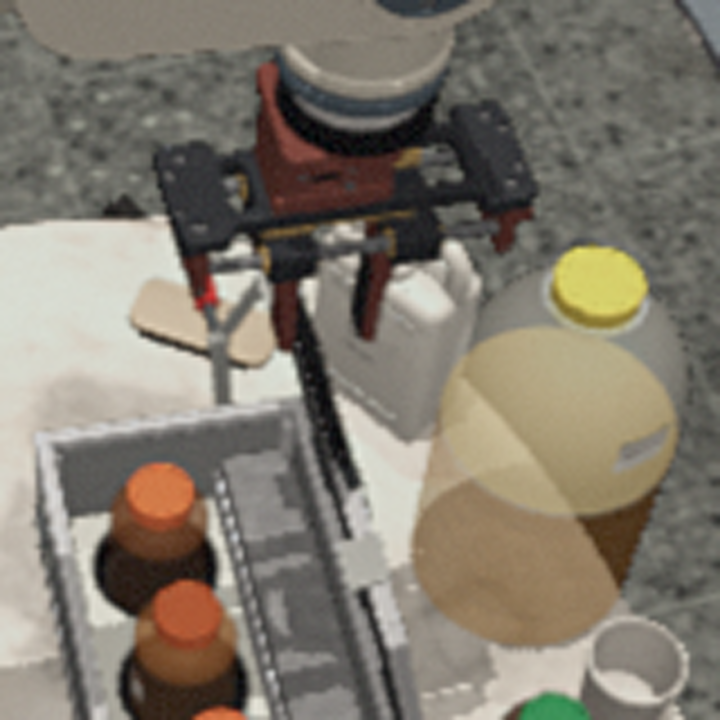

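```bash
python3 -m creep '[0.4,0.02,-0.001,0,0,0,0, 0.4,0.04,-0.001,0,0,0,0, 0.4,0.057,-0.001,0,0,0,0, 0.4,0.057,-0.001,0,0,0,0, 0.4,0.057,-0.001,0,0,0,0]'
python3 -m creep '[0,0,0,0,0,0,0, 0,0,0,0,0,0,0, 0,0,0,0,0,0,0, 0,0,0,0,0,0,0]'
python3 - <<'E'
from h import *
im=snap("side","s25",(240,80,400,240),4.5)
E
```

```text
t: 48.0
ee_pos: [649.3, 21.0, 357.0]
orientation: [0.066, 1.569, -0.065]
ft_force: [0.2, 0.2, -0.1]
width: 35.3
t: 48.5
ee_pos: [649.2, 20.6, 356.6]
orientation: [0.066, 1.569, -0.066]
ft_force: [0.1, -0.4, 1.6]
width: 11.2
```

View pics/s25.png

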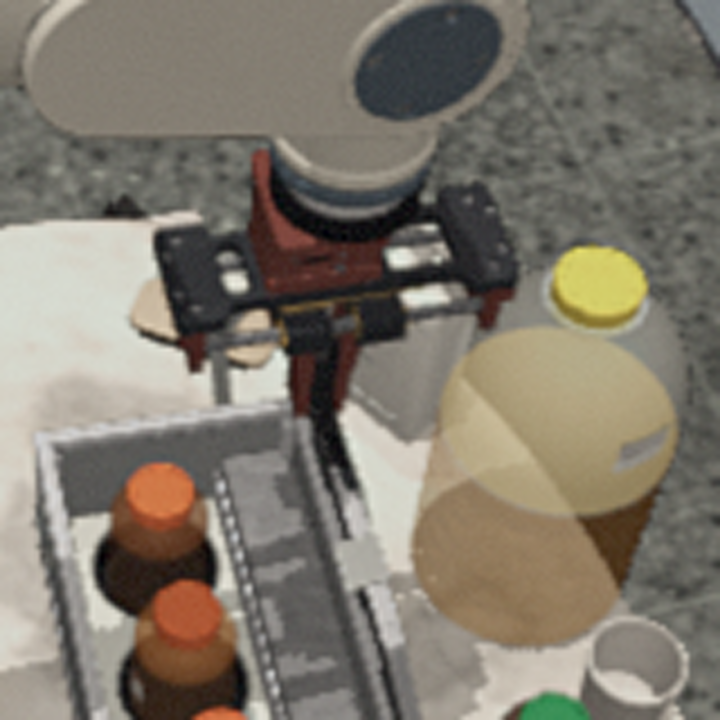

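The bar is gripped at 11.2 mm. I'll fit the handle's arc from the poses measured on the way up, for the lowering path.

Run:
```python
from h import *
from scipy.optimize import least_squares
P=np.array([[475.2,35.5,144.3],[493.7,33.9,229.2],[606.8,23.9,345.2],[645.9,20.4,356.8],[649.2,20.6,356.6]])
s=(P[:,:2]-C)@CX; z=P[:,2]
f=lambda v: np.hypot(s-v[0],z-v[1])-v[2]
r=least_squares(f,[90,138,220]); print(r.x,r.fun)
r2=least_squares(lambda v:f([v[0],v[1],220.1]),[90,138]); print(r2.x,r2.fun)
cx,cz=r2.x; R0=220.1
o=np.array(ctrl.get_obs()["ee_pos"]); s0=(o[:2]-C)@CX; a0=np.arctan2(o[2]-cz,cx-s0); print("a0",a0, "shut",np.arctan2(144.3-cz,cx-s[0]))
for a in np.arange(1.3,-0.01,-0.05): print(round(a,2),"x",round(-(cz+R0*np.sin(a)-(cz+R0*np.sin(a0)))/1000,4),"z",round((-R0*np.cos(a)+R0*np.cos(a0))/1000,4))
```

```text
[ 89.6630796  143.45182846 218.50345466] [ 0.32702125 -0.65780877  1.09271602  0.0603791  -0.8223076 ]
[ 91.07337798 142.21146886] [ 0.14903312 -0.46889549  1.19411423 -0.01636389 -0.91510549]
a0 1.3610046265288749 shut 0.00948273150180214
1.3 x 0.0032 z -0.013
1.25 x 0.0064 z -0.0236
1.2 x 0.0101 z -0.0339
1.15 x 0.0144 z -0.0441
1.1 x 0.0191 z -0.054
1.05 x 0.0244 z -0.0637
1.0 x 0.0301 z -0.0731
0.95 x 0.0362 z -0.0822
0.9 x 0.0429 z -0.091
0.85 x 0.0499 z -0.0994
0.8 x 0.0574 z -0.1075
0.75 x 0.0652 z -0.1152
0.7 x 0.0735 z -0.1225
0.65 x 0.0821 z -0.1294
0.6 x 0.091 z -0.1358
0.55 x 0.1002 z -0.1418
0.5 x 0.1098 z -0.1473
0.45 x 0.1195 z -0.1524
0.4 x 0.1296 z -0.1569
0.35 x 0.1398 z -0.1609
0.3 x 0.1502 z -0.1644
0.25 x 0.1608 z -0.1674
0.2 x 0.1715 z -0.1699
0.15 x 0.1824 z -0.1718
0.1 x 0.1933 z -0.1732
0.05 x 0.2043 z -0.174
-0.0 x 0.2153 z -0.1743
```

```bash
python3 -m creep '[0,0.0032,0,-0.013,0,0,0, 0,0.0064,0,-0.0236,0,0,0, 0,0.0101,0,-0.0339,0,0,0, 0,0.0144,0,-0.0441,0,0,0, 0,0.0191,0,-0.054,0,0,0, 0,0.0244,0,-0.0637,0,0,0, 0,0.0301,0,-0.0731,0,0,0, 0,0.0362,0,-0.0822,0,0,0]'
python3 - <<'E'
from h import *
im=snap("side","s26",(200,80,360,240),4.5)
E
```

```text
t: 49.55
ee_pos: [566.4, 28.0, 319.4]
orientation: [0.066, 1.57, -0.065]
ft_force: [3.2, 5.3, -1.0]
width: 10.8
```

View pics/s26.png

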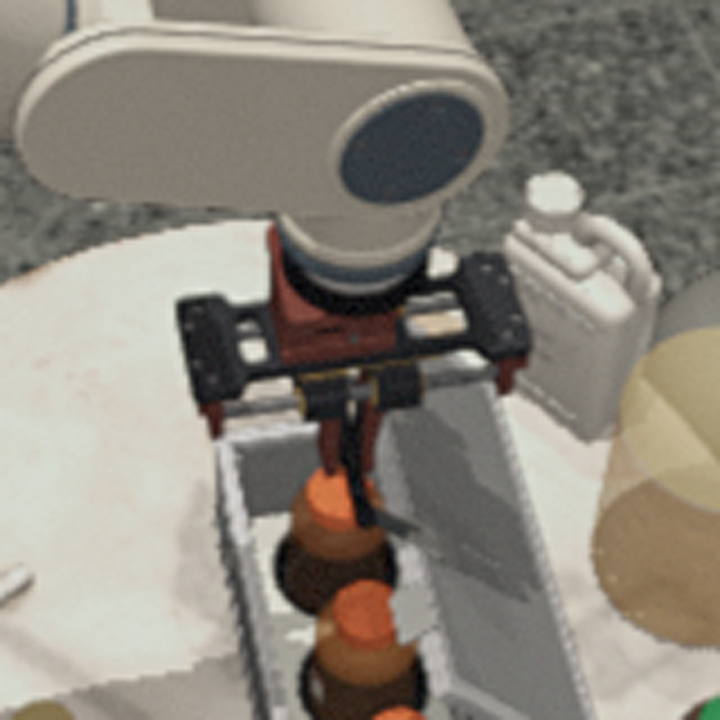

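The lid is following smoothly in the grip, with about 5 N. Continuing.

```bash
python3 -m creep '[0,0.0067,0,-0.0088,0,0,0, 0,0.0137,0,-0.0172,0,0,0, 0,0.0212,0,-0.0253,0,0,0, 0,0.029,0,-0.033,0,0,0, 0,0.0373,0,-0.0403,0,0,0, 0,0.0459,0,-0.0472,0,0,0, 0,0.0548,0,-0.0536,0,0,0, 0,0.064,0,-0.0596,0,0,0]'
python3 -m creep '[0,0.0096,0,-0.0055,0,0,0, 0,0.0193,0,-0.0106,0,0,0, 0,0.0294,0,-0.0151,0,0,0, 0,0.0396,0,-0.0191,0,0,0, 0,0.05,0,-0.0226,0,0,0]'
```

```text
t: 50.6
ee_pos: [506.9, 32.7, 255.3]
orientation: [0.066, 1.57, -0.066]
ft_force: [1.6, 5.8, -0.9]
width: 11.1
t: 51.22
ee_pos: [484.7, 34.5, 205.3]
orientation: [0.066, 1.57, -0.066]
ft_force: [0.3, 4.9, -0.7]
width: 11.3
```

```bash
python3 -m creep '[0,0.0106,0,-0.003,0,0,0, 0,0.0213,0,-0.0055,0,0,0, 0,0.031,0,-0.0073,0,0,0, 0,0.039,0,-0.0084,0,0,0, 0,0.045,0,-0.009,0,0,0, 0,0.05,0,-0.0094,0,0,0, 0,0.054,0,-0.0096,0,0,0, 0,0.057,0,-0.0097,0,0,0]'
python3 -m creep '[0,0.002,0,0,0,0,0, 0,0.003,0,0,0,0,0, 0,0.004,0,0,0,0,0, 0,0.005,0,0,0,0,0]'
```

```text
t: 52.22
ee_pos: [475.2, 35.2, 148.7]
orientation: [0.066, 1.57, -0.066]
ft_force: [-1.6, 3.4, -0.3]
width: 10.9
t: 52.72
ee_pos: [475.2, 35.2, 146.1]
orientation: [0.066, 1.57, -0.066]
ft_force: [-14.9, 3.1, 39.0]
width: 11.3
```

39 N at z 146 suggests the lid is on its seat. I'll ease off, release, and check.

```bash
python3 -m creep '[0,-0.003,0,0,0,0,0, 0,-0.003,0,0,0,0,0, 0.4,-0.003,0,0,0,0,0, 0.4,-0.003,0,0,0,0,0, 0.4,-0.003,0,0,0,0,0]'
python3 -m creep '[0.4,-0.03,0,0,0,0,0, 0.4,-0.08,0,0,0,0,0, 0.4,-0.13,0,0,0,0,0, 0.4,-0.18,0.05,0,0,0,0, 0.4,-0.2,0.1,0,0,0,0, 0.4,-0.2,0.15,-0.03,0,0,0, 0.4,-0.2,0.2,-0.03,0,0,0, 0.4,-0.2,0.25,-0.03,0,0,0]'
python3 - <<'E'
from h import *
im=snap("side","s27",(190,110,350,260),4.5)
im=snap("top","t27",(140,130,350,260),3.8)
E
```

```text
t: 53.35
ee_pos: [475.8, 35.1, 147.0]
orientation: [0.066, 1.569, -0.066]
ft_force: [0.2, -0.4, 0.3]
width: 34.4
t: 54.35
ee_pos: [466.4, 288.6, 347.3]
orientation: [0.066, 1.569, -0.065]
ft_force: [0.2, -0.2, -0.1]
width: 35.4
```

View pics/s27.png

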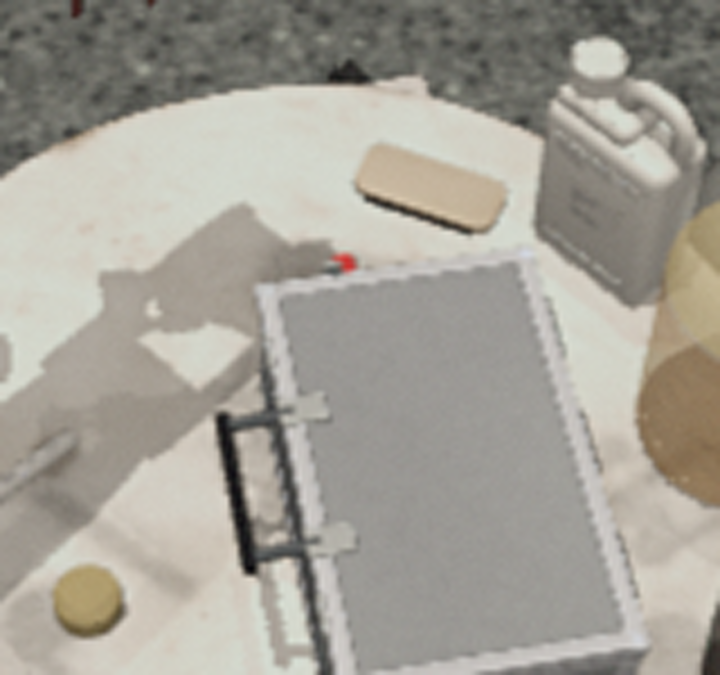

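The lid lies flat, with the handle ends at full-frame (239.3,202.2) and (245.1,237.1), the same as at the start. I'll compare numerically against the first pictures, and also check the purple and green caps.

Run:
```python
from h import *
def sh(a,b,x0,y0,x1,y1):
    g=lambda f:cv2.cvtColor(np.load(f'pics/{f}.npy'),cv2.COLOR_BGR2GRAY).astype(np.float32)
    A=g(a)[y0:y1,x0:x1]; t=g(b)[y0+4:y1-4,x0+4:x1-4]
    r=cv2.matchTemplate(A,t,cv2.TM_CCOEFF_NORMED); _,m,_,l=cv2.minMaxLoc(r); return l[0]-4,l[1]-4,round(m,3)
ps=lambda x,y:(int(x/1.5),int(y/1.5))
for n,a,b,rs in (("side","side0","s27",{"handle":(232,195,275,245),"lid":(245,165,335,275),"purple":(222,266,256,304),"green":(344,230,378,270)}),("top","top0","t27",{"handle":(255,200,310,225),"purple":(312,222,348,254),"green":(306,104,342,140)})):
    for k,r in rs.items(): print(n,k,sh(a,b,*r))
    f=np.load(f'pics/{b}.npy'); hsv=cv2.cvtColor(f,cv2.COLOR_BGR2HSV)
    m=((hsv[:,:,0]<14)&(hsv[:,:,1]>190)&(hsv[:,:,2]>100)).astype(np.uint8)
    k,l,s,c=cv2.connectedComponentsWithStats(m); im=cam(n)
    print([c[i].round().tolist() for i in range(1,k) if s[i,4]>40])
st()
```

```text
side handle (0, 0, 0.992)
side lid (0, 0, 0.994)
side purple (0, 0, 0.996)
side green (0, 0, 0.998)
[]
top handle (0, 0, 0.999)
top purple (0, 0, 0.995)
top green (0, 0, 1.0)
[[477.0, 130.0], [496.0, 142.0], [483.0, 160.0], [489.0, 254.0]]
{'t': 54.55, 'qpos': [0.531, 0.204, 1.695, -0.0, 1.243, 0.613], 'ee_pos': [466.304, 287.367, 346.555], 'orientation': [0.064, 1.57, -0.065], 'ft_force': [-0.066, 0.607, 0.052], 'width': 34.97}
```

Run:
```python
from workcell import ctrl
print(ctrl.close_job())
```

```text
the job is handed in; nothing more can be done
None
```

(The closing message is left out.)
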